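# Line up distance sleeves by height on the kitting board

### The arm

A 7-joint arm with a two-finger parallel gripper is mounted at the origin on the work surface. World frame = base frame: x ahead of the robot, y to its left, z up, the work surface at z = 0. Lengths are in m, angles in rad, forces in N, time in s.
With the tool pointing down it reaches from about 0.4 to 0.85 m from the base axis. Payload 4.4 kg.
Tool frame: the origin (TCP) lies between the finger pads; the fingertips stand r.tip_reach ahead of it and the grasp point (between the pads) lies 8 mm behind it (r.tip_reach is the distance from the TCP to the fingertips, in m); z points along the fingers, x is the direction in which the jaws open and shut, and the axes are right-handed (so a half turn about z gives the same grasp; the last joint's range is limited). The gripper opens to 94 mm and grips with 3 to 60 N. Pads are 16 mm wide; open, the fingers measure 119 mm over their backs; the gripper's body (75 mm by 177 mm) begins 78 mm behind the grasp point.
Start: joints at [-1.234, 0.628, 0.038, 1.517, -0.027, 0.996, -0.02], TCP at [0.255, 0.598, 0.216] pointing down, gripper open.
Joint ranges: [-3.06, 3.06], [-0.37, 2.12], [-1.25, 1.32], [0.18, 2.47], [-1.1, 4.24], [0.23, 1.98], [-2.94, 2.94]. Speed limits (rad/s): [2.57, 2.57, 3.14, 3.14, 3.14, 3.14, 3.14].

### API

Orientations are given as a unit quaternion [w, x, y, z].
In Python, from plant import r gives the robot as it stands. The module is installed in compiled form; this text tells all that it offers.
- The arm moves only by the tool carry_out, never from a script. Its argument "motion" is a list of rows, each an object with "dp": the shift along the world's x, y, z in mm, a list of three; "yaw": the turn about the world's z in degrees; "gripper": the opening, from 0 (shut) to 1 (fully open). In form: [{"dp": [tx, ty, tz], "yaw": yaw, "gripper": gripper}, ...]. A call has 1 to 8 rows; each row shifts and turns the pose as measured when the row begins; what a row does not reach is not made up. A row lasts 1/10 s, in which the tool goes at most 50 mm and 8.59 degrees, less where a joint would pass 70% of its speed; a pose out of reach is approached as far as the arm can. A call is refused whole if a number of a shift passes 50 or a number of a turn 8.59, either way. A call with a gripper value outside its range is refused whole. The fingers move at their own pace and stop on an object; the grip force is fixed at half the most. Time passes only in rows, so rows that do not move let the fingers close. It gives the time, the measured TCP pose, the force and the opening at its end, in the units of the state.
- r.get_state(): the state, without advancing time (a new reading comes with each control period).
- r.read_camera(name): name is "scene" or "top" or "wrist"; returns (picture, depth): 384x512x3 uint8, blue, green, red; 384x512 float32, m along the optical axis (not along the pixel's ray), 0 where there is no reading.
- r.camera_model(name): a dict with "vfov" (degrees; the focal length in pixels is half the picture's height over the tangent of half this angle, whatever the lens; pixels are square), "cx", "cy" (the principal point, pixels), "origin" and "orientation" of the camera in the world; the wrist camera has in their place "hand_eye" (4x4, takes a point from camera to tool coordinates, whose origin is the TCP and whose axes are the tool frame's). Camera axes: x right, y down, z forward; pixel columns grow to the right and rows downward; lengths in m; the calibration is good to about 2 mm. A picture is of the moment at which its call begins: read the wrist's pose just before it. camera_model takes no time and is no camera call.
- r.job_done(): hands the job in, once; it reports no verdict.
Trained networks look in the newest picture that a camera, given by its name, has taken for a name from the list of things; names that differ only in an ending like _2 or _b are one class to them, and where a whole thing is asked for, a point or a joint stands for the part that bears it (a point fixed in the world has none). Each returns a list of dicts, best first, with "conf" (0 to 1); they miss things now and then, are a little off and sometimes report something else, mostly with a low value. They report only what shows in the picture. A call takes as long as a camera call. They do not tell look-alikes from the thing itself.
- r.outline_of(label, camera): "region" (384x512 bool, what is visible of it) and "box" ([centre column, centre row, width, height] in pixels, round what is visible of it).
The state is a dict: "t": time; "qpos": joint angles; "joint_vel": joint speeds; "tau": joint torques, N m; "ee_pos": TCP position; "tcp_rot": TCP orientation; "ft_force": force on the tool from outside, world axes, zero at the start; "torque": the same for the moment, N m; "finger_gap": opening from 0.0 (shut) to 1.0 (fully open).
Only numpy, scipy, OpenCV 4.12 (cv2) and the standard library are available. Lean on these libraries where they do the work, as an engineer would, in place of code of your own. Each camera call takes 0.05 s, during which the arm holds its last target.

### The job

Make up the set of four aluminium distance sleeves for the next order: stand them upright on the four black pads of the plywood board, one centred on each pad, in order of height, with the tallest on the pad next to the upright steel post and the shortest at the far end. Do not knock any sleeve over on the way.

Things in the scene. Friction and masses are not known exactly. Their poses are not given: they have to be found in the camera images.
- sleeve84_mid (a point): plain aluminium distance sleeve (a tube standing on its end), outer diameter 42 mm, bore 24 mm, 84 mm tall; the tallest of the four, which differ only in height. The point is at its centre, half-way up (42 mm above its underside). z is the tube's axis, up. Starts upright on the table; mass 210 g give or take a third
- sleeve68_mid (a point): plain aluminium distance sleeve (a tube standing on its end), outer diameter 42 mm, bore 24 mm, 68 mm tall; the second tallest of the four, which differ only in height. The point is at its centre, half-way up (34 mm above its underside). z is the tube's axis, up. Starts upright on the table; mass 170 g give or take a third
- sleeve52_mid (a point): plain aluminium distance sleeve (a tube standing on its end), outer diameter 42 mm, bore 24 mm, 52 mm tall; the second shortest of the four, which differ only in height. The point is at its centre, half-way up (26 mm above its underside). z is the tube's axis, up. Starts upright on the table; mass 130 g give or take a third
- sleeve36_mid (a point): plain aluminium distance sleeve (a tube standing on its end), outer diameter 42 mm, bore 24 mm, 36 mm tall; the shortest of the four, which differ only in height. The point is at its centre, half-way up (18 mm above its underside). z is the tube's axis, up. Starts upright on the table; mass 90 g give or take a third
- pad_a: one of four identical black round rubber pads, diameter 60 mm, 3 mm thick, fixed in a row on the plywood board, centres about 78 mm apart (70 to 86 mm). Which named pad is where in the row changes. Origin at the centre of its underside, on the board's top face 12 mm above the table, so the pad's top is 15 mm above the table. z up
- pad_b: one of four identical black round rubber pads, diameter 60 mm, 3 mm thick, fixed in a row on the plywood board, centres about 78 mm apart (70 to 86 mm). Which named pad is where in the row changes. Origin at the centre of its underside, on the board's top face 12 mm above the table, so the pad's top is 15 mm above the table. z up
- pad_c: one of four identical black round rubber pads, diameter 60 mm, 3 mm thick, fixed in a row on the plywood board, centres about 78 mm apart (70 to 86 mm). Which named pad is where in the row changes. Origin at the centre of its underside, on the board's top face 12 mm above the table, so the pad's top is 15 mm above the table. z up
- pad_d: one of four identical black round rubber pads, diameter 60 mm, 3 mm thick, fixed in a row on the plywood board, centres about 78 mm apart (70 to 86 mm). Which named pad is where in the row changes. Origin at the centre of its underside, on the board's top face 12 mm above the table, so the pad's top is 15 mm above the table. z up
- post: upright galvanised steel channel, 44 x 22 mm, 60 mm tall, fixed on one end of the board (top 72 mm above the table), about 68 mm beyond the last pad; the board's other end carries only a low wooden block 12 mm high. It may stand at either end. Origin at the centre of its underside, z up
- rail: the fixed plywood board that carries the row: 80 mm (its x) by 400 mm (its y, the direction of the row), 12 mm thick. Origin at the centre of its underside, z up
Not all that is in view belongs to the job. What is shaped like the part that bears sleeve36_mid but yellow is not meant.

How it is judged:
By the outcome, as a careful person would: the job done as asked, in the order asked, and still so for the second after the job is handed in, with the robot touching nothing.
It also fails if it takes over 112 s, if anything falls off the work surface, if the arm or the gripper's body presses on something with over 40 N, if the wrist force passes 120 N, or if a joint passes its speed limit or range.

## Working session

There is one attempt and no reset: what is moved stays moved. The work goes in short steps, Python scripts to look and compute and a tool call to move; the robot and the scene stay as the last step left them, time stands still between calls to the robot, and variables do not carry over. Pictures are saved under pics/ and viewed, and the job is handed in when it is done.

Besides the shell and the picture viewer there is one more tool, called after "Emit:" by a JSON object that holds its "op" and its "data". carry_out: Moves the arm, as the interface text tells. Its arguments: {"type":"object","properties":{"motion":{"type":"array"}},"required":["motion"]}

```bash
mkdir -p pics; ls
python3 - <<'E'
from plant import r
import cv2,numpy as np
s=r.get_state(); print(s['t'],s['ee_pos'],s['tcp_rot'],s['ft_force'],s['finger_gap'],r.tip_reach)
for n in ['scene','top']:
    p,d=r.read_camera(n); cv2.imwrite(f'pics/{n}0.png',p); np.save(f'pics/{n}0.npy',d); print(n,r.camera_model(n))
print(r.camera_model('wrist'))
E
```

```text
pics
0.0 [0.25453017 0.59741345 0.21558655] [ 5.18617699e-04  8.34263620e-01  5.51365009e-01 -7.55270377e-04] [-0.38942325 -1.21235203  0.41802395] 0.9971140773381931 0.011
scene {'vfov': 53.852951617299745, 'cx': 251.4929659619414, 'cy': 195.5049420151442, 'origin': array([0.87936611, 0.53572769, 0.70371015]), 'orientation': array([-0.11423115,  0.25921848,  0.88836663, -0.36133329])}
top {'vfov': 43.60557559840282, 'cx': 260.0223109810854, 'cy': 194.40806401235835, 'origin': array([ 0.34380917, -0.0139654 ,  1.1207745 ]), 'orientation': array([ 0.06249724, -0.70018274,  0.70985319, -0.0441211 ])}
{'vfov': 58.89327986988456, 'cx': 257.3210735539434, 'cy': 189.0111508911597, 'hand_eye': array([[ 9.99999992e-01, -1.24944889e-05, -1.25973339e-04,
        -1.08134269e-03],
       [ 4.71860783e-05,  9.60193265e-01,  2.79336519e-01,
        -8.18495061e-02],
       [ 1.17468584e-04, -2.79336522e-01,  9.60193258e-01,
        -1.68033078e-01],
       [ 0.00000000e+00,  0.00000000e+00,  0.00000000e+00,
         1.00000000e+00]])}
```

View pics/scene0.png

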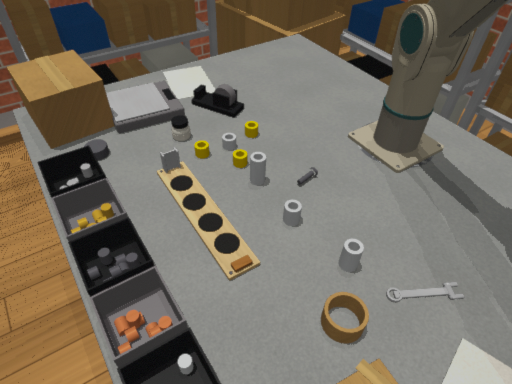

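View pics/top0.png

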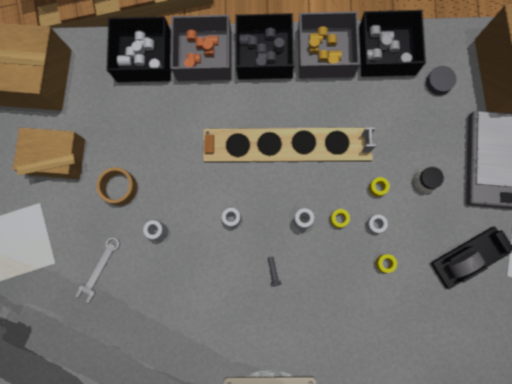

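Scene picture: the post stands at the end near (170,158) px and the low block at (242,263). The grey sleeves are at (258,168), (351,255), (292,212) and (229,142). There are yellow look-alikes at (202,149), (240,158) and (251,129). In the top view the greys are at (304,218), (153,230), (231,217) and (378,224), the yellows at (340,218), (380,186) and (387,263), and the post at (369,139). Next I'll measure them.

```bash
cat > h.py <<'E'
import numpy as np,cv2
from scipy.spatial.transform import Rotation as R
def Rq(q): return R.from_quat([q[1],q[2],q[3],q[0]]).as_matrix()
def cam(r,n,state=None):
    m=r.camera_model(n); f=192/np.tan(np.radians(m['vfov']/2))
    if n=='wrist':
        H=np.eye(4);H[:3,:3]=Rq(state['tcp_rot']);H[:3,3]=state['ee_pos'];T=H@m['hand_eye']; return f,m['cx'],m['cy'],T[:3,:3],T[:3,3]
    return f,m['cx'],m['cy'],Rq(m['orientation']),m['origin']
def cloud(c,d):
    f,cx,cy,Rm,o=c; v,u=np.mgrid[:384,:512]
    P=np.stack([(u-cx)/f*d,(v-cy)/f*d,d],-1)
    P=P@Rm.T+o; P[d<=0]=np.nan; return P
def proj(c,p):
    f,cx,cy,Rm,o=c; q=(np.asarray(p)-o)@Rm; return np.array([f*q[0]/q[2]+cx,f*q[1]/q[2]+cy])
E
python3 - <<'E'
from plant import r
from h import *
for n in ['top','scene']:
    p,d=r.read_camera(n); c=cam(r,n); P=cloud(c,d)
    print(n,'table z',np.nanmedian(P[300:320,330:360,2]) if n=='top' else np.nanmedian(P[300:310,420:440,2]))
    for l in ['sleeve84_mid','sleeve68_mid','sleeve52_mid','sleeve36_mid','pad_a','post','rail']:
        print(l)
        for o in r.outline_of(l,n):
            g=o['region']; q=P[g]; q=q[~np.isnan(q[:,0])]
            if len(q)==0: continue
            zt=np.percentile(q[:,2],95); t=q[q[:,2]>zt-.006]
            mm=(t.min(0)+t.max(0))/2
            print('  %.2f'%o['conf'],np.round(o['box']).astype(int),'ztop %.1f'%(zt*1e3),'mid',np.round(mm[:2]*1e3,1),'mean',np.round(t.mean(0)[:2]*1e3,1),'ext',np.round(np.ptp(t,0)[:2]*1e3),'bgr',p[g].mean(0).round().astype(int))
print(r.get_state()['t'])
E
```

```text
top table z 0.00022246390628199997
sleeve84_mid
  0.71 [304 220  21  24] ztop 87.0 mid [450.6 -84.5] mean [449.8 -84.2] ext [40. 39.] bgr [141 138 137]
  0.63 [271 146  22  22] ztop 18.5 mid [633.9 -10.1] mean [634.2 -10.6] ext [58. 59.] bgr [39 45 49]
sleeve68_mid
  0.70 [156 232  28  23] ztop 70.2 mid [430.7 250.2] mean [430.2 250.2] ext [40. 41.] bgr [128 125 124]
sleeve52_mid
  0.74 [370 143  10  27] ztop 74.4 mid [ 630.6 -235.3] mean [ 630.3 -235.8] ext [45. 20.] bgr [100 100 101]
  0.54 [232 219  20  23] ztop 54.7 mid [457.6  78.6] mean [456.9  78. ] ext [39. 41.] bgr [145 143 142]
sleeve36_mid
  0.79 [388 263  27  20] ztop 39.4 mid [ 350.4 -269.3] mean [ 350.3 -268.5] ext [40. 40.] bgr [ 42 140 143]
  0.75 [381 188  20  19] ztop 38.9 mid [ 523.7 -260.3] mean [ 523.7 -260.3] ext [38. 37.] bgr [ 28 139 143]
  0.56 [340 218  23  23] ztop 39.3 mid [ 453.5 -167.9] mean [ 453.2 -167.7] ext [39. 39.] bgr [ 46 144 147]
pad_a
  0.83 [272 145  27  23] ztop 18.5 mid [633.9  -9.9] mean [633.3  -9.8] ext [58. 59.] bgr [37 42 45]
  0.61 [338 143  25  22] ztop 19.0 mid [ 633.2 -169.3] mean [
[... 1034 characters left out ...]
mean [ 454.7 -164.1] ext [38. 44.] bgr [  4 124 141]
  0.51 [251 130  11  14] ztop 36.2 mid [ 352.5 -264.4] mean [ 353.2 -264.3] ext [36. 40.] bgr [  2 121 138]
  0.46 [228 144  18  16] ztop 36.4 mid [ 440.1 -248.5] mean [ 440.5 -248.3] ext [38. 41.] bgr [123 124 123]
pad_a
  0.94 [226 243  23  22] ztop 16.9 mid [632.5  68.4] mean [632.6  68.8] ext [59. 58.] bgr [39 45 49]
  0.79 [192 202  26  14] ztop 16.6 mid [635.7 -88.7] mean [635.7 -88.9] ext [54. 58.] bgr [37 42 44]
  0.56 [181 182  26  16] ztop 16.5 mid [ 634.8 -167.9] mean [ 633.9 -166.8] ext [59. 63.] bgr [42 49 54]
post
  0.64 [171 160  18  25] ztop 71.8 mid [ 631.  -231.5] mean [ 632.5 -232. ] ext [41. 21.] bgr [91 92 93]
rail
0.9
```

Heights from depth agree in both cameras:

| Sleeve | Position (mm) |
|---|---|
| 84 | (451, -82) |
| 68 | (431, 252) |
| 52 | (458, 81) |
| 36 (grey) | (440, -248) |

Look-alikes for the 36 mm sleeve in the scene picture are yellow (202,149), yellow (240,158), yellow (251,129) and grey (229,142). I choose the grey one. I'll take a close crop to check it, then move.

Run:
```python
import cv2,numpy as np
p=cv2.imread('pics/scene0.png')[110:195,155:285]; q=cv2.imread('pics/top0.png')[170:290,290:420]
a=cv2.resize(p,(780,510),interpolation=cv2.INTER_CUBIC);cv2.imwrite('pics/crop36.png',a)
```

```text
(no output)
```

View pics/crop36.png

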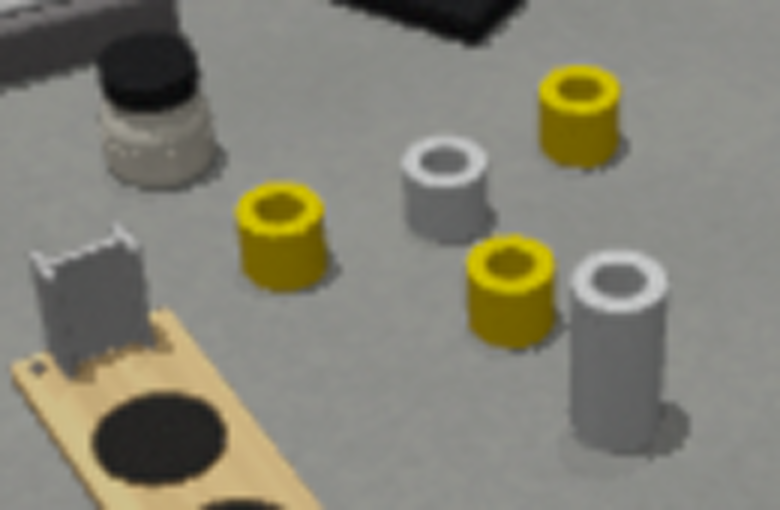

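Emit:
{"op": "carry_out", "data": {"motion": [{"dp": [20, -40, 10], "yaw": -8.5, "gripper": 0.7}, {"dp": [20, -40, 10], "yaw": -8.5, "gripper": 0.7}, {"dp": [20, -40, 10], "yaw": -8.5, "gripper": 0.7}, {"dp": [20, -40, 10], "yaw": -8.5, "gripper": 0.7}, {"dp": [20, -40, 0], "yaw": -8.5, "gripper": 0.7}, {"dp": [20, -40, 0], "yaw": -8.5, "gripper": 0.7}, {"dp": [20, -40, 0], "yaw": -8.5, "gripper": 0.7}, {"dp": [20, -40, 0], "yaw": -7.4, "gripper": 0.7}]}}

```text
t: 1.7
ee_pos: [0.4134, 0.2736, 0.2581]
tcp_rot: [-0.005, 1.0, -0.007, 0.002]
ft_force: [0.5, 0.2, -0.3]
finger_gap: 0.7
```

The crop confirms it: the short grey sleeve at (445,190) in the crop is the aluminium one, and the three others of that shape are yellow. The post is at the upper left, next to the end pad. Next comes a wrist look at the 68 sleeve.

```bash
cat > look.py <<'E'
import sys
from plant import r
from h import *
s=r.get_state(); p,d=r.read_camera('wrist'); c=cam(r,'wrist',s); P=cloud(c,d)
tag=sys.argv[1]; cv2.imwrite(f'pics/{tag}.png',p)
M=Rq(s['tcp_rot']); print('t %.2f'%s['t'],'ee',np.round(s['ee_pos']*1e3,1),'jaw yaw %.1f'%np.degrees(np.arctan2(M[1,0],M[0,0])),'tilt',np.round(np.degrees(M[:2,2]),2),'gap %.3f'%s['finger_gap'])
for a in sys.argv[2:]:
    l,zt=a.split(':'); zt=float(zt)
    for o in r.outline_of(l,'wrist'):
        g=o['region']; q=P[g]; k=~np.isnan(q[:,0])
        if k.sum()<20: continue
        q=q[k]; z=np.percentile(q[:,2],95)*1e3; t=q[abs(q[:,2]*1e3-z)<4]
        # circle fit to hull of top face
        h=cv2.convexHull((t[:,:2]*1e3).astype(np.float32))[:,0]
        A=np.c_[2*h,np.ones(len(h))]; x=np.linalg.lstsq(A,(h**2).sum(1),rcond=None)[0]; rad=np.sqrt(x[2]+x[0]**2+x[1]**2)
        m=(t.min(0)+t.max(0))[:2]*500
        print(l,'%.2f'%o['conf'],'box',np.round(o['box']).astype(int),'z %.1f'%z,'circ',np.round(x[:2],1),'r %.1f'%rad,'mid',np.round(m,1),'d-from-tcp',np.round(x[:2]-s['ee_pos'][:2]*1e3,1),'bgr',p[g].mean(0).astype(int))
E
python3 look.py w1 sleeve68_mid:68
```

```text
t 1.70 ee [413.4 273.6 258.1] jaw yaw -0.8 tilt [0.27 0.56] gap 0.700
sleeve68_mid 0.82 box [271 184  42  46] z 68.8 circ [429.1 252.3] r 20.5 mid [429.  252.3] d-from-tcp [ 15.7 -21.3] bgr [143 146 144]
```

View pics/w1.png

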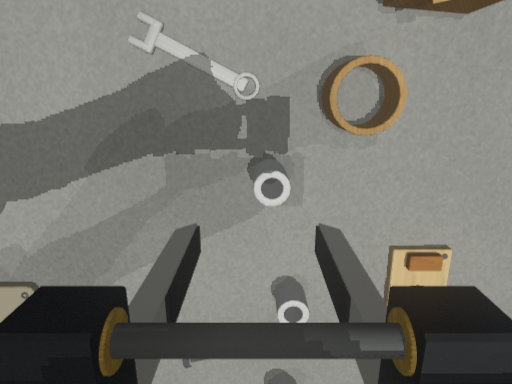

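The wrist picture shows the 68 sleeve at (271,187) and the 52 sleeve at (292,313). The wrist fit is within 2 mm of the scene camera. I'm moving above it.

Emit:
{"op": "carry_out", "data": {"motion": [{"dp": [16, -21, -30], "yaw": 0.8, "gripper": 0.7}, {"dp": [0, 0, -50], "yaw": 0, "gripper": 0.7}, {"dp": [0, 0, -50], "yaw": 0, "gripper": 0.7}, {"dp": [0, 0, -10], "yaw": 0, "gripper": 0.7}, {"dp": [0, 0, 0], "yaw": 0, "gripper": 0.7}]}}

```text
t: 2.3
ee_pos: [0.4353, 0.2503, 0.1179]
tcp_rot: [-0.007, 1.0, -0.002, 0.007]
ft_force: [-0.1, -0.6, 0.2]
finger_gap: 0.703
```

```bash
python3 look.py w2 sleeve68_mid:68
```

```text
t 2.30 ee [435.3 250.3 117.9] jaw yaw -0.2 tilt [0.83 0.83] gap 0.703
```

View pics/w2.png

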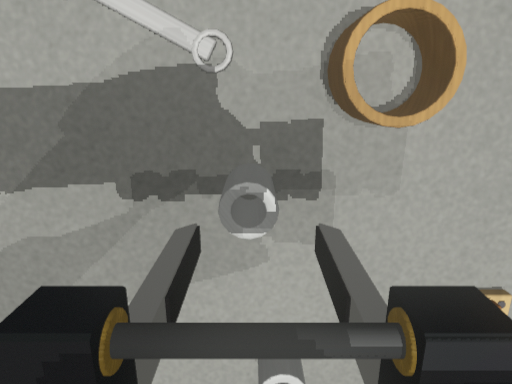

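The picture shows the 68 sleeve's rim at (248,209), between the finger lines and about 6 mm towards -x of the tool, which matches the measured 429. I'll correct, descend and grip.

Emit:
{"op": "carry_out", "data": {"motion": [{"dp": [-6, 2, -15], "yaw": 0, "gripper": 0.7}, {"dp": [0, 0, -15], "yaw": 0, "gripper": 0.7}, {"dp": [0, 0, 0], "yaw": 0, "gripper": 0.7}]}}

```text
t: 2.7
ee_pos: [0.4346, 0.2572, 0.0957]
tcp_rot: [-0.012, 1.0, -0.0, 0.014]
ft_force: [-0.6, 0.8, -0.3]
finger_gap: 0.703
```

```bash
python3 look.py w3 sleeve68_mid:68
python3 - <<'E'
from plant import r
for i in range(5):
    r.read_camera('top'); s=r.get_state(); print(s['t'],s['ee_pos'],s['tcp_rot'])
E
```

```text
t 2.70 ee [434.6 257.2  95.7] jaw yaw -0.0 tilt [1.62 1.4 ] gap 0.703
sleeve68_mid 0.85 box [247 222  65  85] z 68.6 circ [429.1 252.6] r 20.5 mid [429.3 252.7] d-from-tcp [-5.4 -4.6] bgr [120 123 122]
2.85 [0.43522936 0.25729135 0.09644211] [-1.25663545e-02  9.99811260e-01 -2.97463328e-04  1.48135634e-02]
2.9 [0.43508743 0.25707065 0.09622634] [-1.24178635e-02  9.99815221e-01 -4.13222577e-04  1.46680070e-02]
2.95 [0.43491842 0.25689028 0.09598465] [-1.22760266e-02  9.99819536e-01 -4.56145063e-04  1.44909349e-02]
3.0 [0.43474954 0.25676557 0.0957059 ] [-1.21261080e-02  9.99824324e-01 -4.84653290e-04  1.42843816e-02]
3.05 [0.43456172 0.25661195 0.09544671] [-1.19813271e-02  9.99829104e-01 -5.39759587e-04  1.40683952e-02]
```

The tool is tracking poorly and tilt is building up, so I'll see how it settles while holding its target before I go on.

```bash
cat > settle.py <<'E'
import sys
from plant import r
from h import *
n=int(sys.argv[1])
for i in range(n+1):
    s=r.get_state()
    if i%5==0 or i==n:
        M=Rq(s['tcp_rot']); print('%.2f'%s['t'],np.round(s['ee_pos']*1e3,2),'yaw %.2f'%np.degrees(np.arctan2(M[1,0],M[0,0])),'tilt',np.round(np.degrees(M[:2,2]),2),'F',np.round(s['ft_force'],1),'gap %.3f'%s['finger_gap'])
    if i<n: r.read_camera('top')
print(np.round(s['qpos'],3),np.round(s['tau'],1))
E
python3 settle.py 25
```

```text
3.05 [434.56 256.61  95.45] yaw -0.08 tilt [1.61 1.37] F [ 0.9 -0.4  0.3] gap 0.703
3.30 [434.16 256.33  94.71] yaw -0.09 tilt [1.55 1.33] F [-0.8 -0.2 -0.6] gap 0.697
3.55 [434.14 256.3   94.63] yaw -0.09 tilt [1.54 1.33] F [-0.  -0.1  0.9] gap 0.700
3.80 [434.16 256.33  94.67] yaw -0.08 tilt [1.55 1.33] F [ 0.3 -1.   0.6] gap 0.694
4.05 [434.18 256.36  94.69] yaw -0.08 tilt [1.55 1.33] F [-0.9 -0.8  0.6] gap 0.698
4.30 [434.17 256.39  94.7 ] yaw -0.08 tilt [1.55 1.33] F [-1.3 -0.4  0. ] gap 0.701
[-0.762  0.614  0.26   2.07  -0.351  0.462 -0.238] [  0.  -44.8   3.5 -10.2  -0.1  -0.1  -0. ]
```

Emit:
{"op": "carry_out", "data": {"motion": [{"dp": [0, 0, 0], "yaw": 0, "gripper": 0.7}]}}

```text
t: 4.4
ee_pos: [0.4342, 0.2564, 0.0947]
tcp_rot: [-0.012, 1.0, -0.001, 0.014]
ft_force: [-0.3, 0.3, -0.2]
finger_gap: 0.699
```

```bash
python3 settle.py 10
```

```text
4.40 [434.17 256.35  94.69] yaw -0.08 tilt [1.55 1.33] F [-0.3  0.3 -0.2] gap 0.699
4.65 [434.17 256.4   94.71] yaw -0.08 tilt [1.55 1.33] F [-0.5  0.4  0.1] gap 0.702
4.90 [434.16 256.36  94.68] yaw -0.08 tilt [1.55 1.33] F [ 0.4  0.5 -0. ] gap 0.700
[-0.762  0.614  0.26   2.07  -0.351  0.462 -0.238] [ -0.  -44.8   3.5 -10.2  -0.1  -0.1  -0. ]
```

Emit:
{"op": "carry_out", "data": {"motion": [{"dp": [-5, -4, 0], "yaw": 0, "gripper": 0.7}]}}

```text
t: 5.0
ee_pos: [0.4297, 0.2528, 0.0947]
tcp_rot: [-0.012, 1.0, -0.0, 0.014]
ft_force: [-0.3, 0.0, -0.2]
finger_gap: 0.699
```

```bash
python3 settle.py 10
```

```text
5.00 [429.71 252.79  94.74] yaw -0.06 tilt [1.61 1.36] F [-0.3  0.  -0.2] gap 0.699
5.25 [429.14 252.31  94.73] yaw -0.09 tilt [1.55 1.33] F [ 0.  -0.   0.6] gap 0.699
5.50 [429.26 252.44  94.71] yaw -0.08 tilt [1.56 1.33] F [-0.2  0.2  0.5] gap 0.694
[-0.76   0.608  0.257  2.087 -0.353  0.451 -0.234] [  0.  -44.4   3.4 -10.   -0.1  -0.1  -0. ]
```

Settled single steps are exact, but fast chained rows freeze lag into tilt. I'll undo the tilt with a fast climb, then come down in settled steps.

Emit:
{"op": "carry_out", "data": {"motion": [{"dp": [0, 0, 25], "yaw": 0, "gripper": 0.7}, {"dp": [0, 0, 25], "yaw": 0, "gripper": 0.7}, {"dp": [0, 0, 25], "yaw": 0, "gripper": 0.7}, {"dp": [0, 0, 25], "yaw": 0, "gripper": 0.7}]}}

```text
t: 5.9
ee_pos: [0.4265, 0.2507, 0.1945]
tcp_rot: [-0.009, 1.0, -0.001, 0.01]
ft_force: [-0.1, -0.7, 0.5]
finger_gap: 0.701
```

```bash
python3 settle.py 7
```

```text
5.90 [426.55 250.68 194.52] yaw -0.10 tilt [1.14 1.04] F [-0.1 -0.7  0.5] gap 0.701
6.15 [426.21 250.82 193.1 ] yaw -0.08 tilt [1.11 1.04] F [-0.6  0.6 -0.6] gap 0.703
6.25 [425.99 250.51 192.6 ] yaw -0.09 tilt [1.06 0.99] F [-0.1  0.5  0. ] gap 0.700
[-0.848  0.452  0.371  2.    -0.255  0.708 -0.321] [ -0.  -40.1   3.7 -14.7  -0.1  -0.1  -0. ]
```

Emit:
{"op": "carry_out", "data": {"motion": [{"dp": [0, 0, 40], "yaw": 0, "gripper": 0.7}, {"dp": [0, 0, 40], "yaw": 0, "gripper": 0.7}, {"dp": [0, 0, 40], "yaw": 0, "gripper": 0.7}, {"dp": [0, 0, 40], "yaw": 0, "gripper": 0.7}]}}

```text
t: 6.65
ee_pos: [0.4199, 0.2468, 0.348]
tcp_rot: [-0.001, 1.0, -0.001, 0.0]
ft_force: [0.7, 0.6, 0.5]
finger_gap: 0.696
```

```bash
python3 settle.py 7
```

```text
6.65 [419.91 246.82 347.99] yaw -0.14 tilt [0.03 0.15] F [0.7 0.6 0.5] gap 0.696
6.90 [419.79 247.02 346.25] yaw -0.12 tilt [0.02 0.19] F [-0.3 -0.3 -0.5] gap 0.702
7.00 [419.59 246.79 345.83] yaw -0.13 tilt [-0.03  0.13] F [ 0.4 -0.  -0.8] gap 0.699
[-0.928  0.275  0.447  1.774 -0.133  1.122 -0.439] [  0.  -34.6   2.9 -20.2  -0.1  -0.    0. ]
```

Emit:
{"op": "carry_out", "data": {"motion": [{"dp": [0, 0, -50], "yaw": 0, "gripper": 0.7}]}}

```text
t: 7.1
ee_pos: [0.4231, 0.2486, 0.3002]
tcp_rot: [-0.004, 1.0, -0.001, 0.004]
ft_force: [0.0, 1.2, -0.0]
finger_gap: 0.698
```

```bash
python3 settle.py 6
```

```text
7.10 [423.09 248.61 300.18] yaw -0.12 tilt [0.45 0.46] F [ 0.   1.2 -0. ] gap 0.698
7.35 [420.03 246.86 298.02] yaw -0.14 tilt [-0.03  0.1 ] F [-0.5  0.1  0.7] gap 0.699
7.40 [420.54 247.15 298.68] yaw -0.14 tilt [0.06 0.17] F [-1.1 -0.4  1.1] gap 0.705
[-0.912  0.321  0.437  1.852 -0.162  1.001 -0.41 ] [ -0.  -34.7   3.  -18.1  -0.1   0.   -0. ]
```

Emit:
{"op": "carry_out", "data": {"motion": [{"dp": [9, 5, -50], "yaw": 0, "gripper": 0.7}]}}

```text
t: 7.5
ee_pos: [0.4343, 0.2548, 0.2545]
tcp_rot: [-0.006, 1.0, -0.001, 0.007]
ft_force: [0.9, 0.7, -0.3]
finger_gap: 0.704
```

```bash
python3 settle.py 5
```

```text
7.50 [434.28 254.83 254.55] yaw -0.12 tilt [0.75 0.7 ] F [ 0.9  0.7 -0.3] gap 0.704
7.75 [430.26 252.31 250.6 ] yaw -0.16 tilt [0.14 0.23] F [0.5 0.1 0.3] gap 0.698
[-0.885  0.392  0.418  1.898 -0.204  0.888 -0.369] [ -0.1 -37.    3.4 -16.5  -0.1   0.    0. ]
```

Emit:
{"op": "carry_out", "data": {"motion": [{"dp": [0, 0, -50], "yaw": 0, "gripper": 0.7}]}}

```text
t: 7.85
ee_pos: [0.4359, 0.2555, 0.2067]
tcp_rot: [-0.007, 1.0, -0.001, 0.008]
ft_force: [1.4, 1.3, -0.9]
finger_gap: 0.698
```

```bash
python3 settle.py 5
```

```text
7.85 [435.89 255.49 206.73] yaw -0.15 tilt [0.92 0.78] F [ 1.4  1.3 -0.9] gap 0.698
8.10 [431.29 252.75 202.77] yaw -0.17 tilt [0.27 0.32] F [-0.1 -0.2  0.2] gap 0.702
[-0.859  0.455  0.39   1.958 -0.247  0.767 -0.329] [ -0.  -39.1   3.7 -14.6  -0.1   0.   -0. ]
```

Emit:
{"op": "carry_out", "data": {"motion": [{"dp": [0, 0, -50], "yaw": 0, "gripper": 0.7}]}}

```text
t: 8.2
ee_pos: [0.4373, 0.2562, 0.1589]
tcp_rot: [-0.007, 1.0, -0.001, 0.009]
ft_force: [0.0, 1.2, -0.5]
finger_gap: 0.702
```

```bash
python3 settle.py 5
```

```text
8.20 [437.27 256.22 158.93] yaw -0.16 tilt [1.05 0.86] F [ 0.   1.2 -0.5] gap 0.702
8.45 [432.4  253.22 154.87] yaw -0.19 tilt [0.39 0.4 ] F [0.2 0.3 0.6] gap 0.701
[-0.826  0.526  0.351  2.007 -0.295  0.647 -0.286] [ -0.  -41.2   3.8 -12.6  -0.1   0.   -0. ]
```

Emit:
{"op": "carry_out", "data": {"motion": [{"dp": [0, 0, -48], "yaw": 0, "gripper": 0.7}]}}

```text
t: 8.55
ee_pos: [0.4383, 0.2566, 0.1127]
tcp_rot: [-0.008, 1.0, -0.001, 0.01]
ft_force: [1.2, 1.5, -0.8]
finger_gap: 0.702
```

```bash
python3 settle.py 5; python3 look.py w4 sleeve68_mid:68
```

```text
8.55 [438.25 256.61 112.71] yaw -0.18 tilt [1.14 0.89] F [ 1.2  1.5 -0.8] gap 0.702
8.80 [433.49 253.64 108.88] yaw -0.21 tilt [0.5  0.48] F [ 0.6 -0.8  0.5] gap 0.700
[-0.789  0.599  0.303  2.044 -0.343  0.534 -0.244] [  0.  -43.3   3.7 -10.6  -0.    0.   -0. ]
t 8.80 ee [433.5 253.6 108.9] jaw yaw -0.2 tilt [0.5  0.48] gap 0.700
sleeve68_mid 0.97 box [251 209  60  78] z 68.6 circ [429.2 252.6] r 20.5 mid [429.  252.6] d-from-tcp [-4.3 -1. ] bgr [119 122 121]
```

Emit:
{"op": "carry_out", "data": {"motion": [{"dp": [-5, -1, -15], "yaw": 0, "gripper": 0.7}]}}

```text
t: 9.0
ee_pos: [0.4314, 0.2543, 0.0968]
tcp_rot: [-0.006, 1.0, -0.002, 0.008]
ft_force: [-0.1, 0.5, 0.2]
finger_gap: 0.698
```

```bash
python3 settle.py 7
```

```text
9.00 [431.36 254.26  96.83] yaw -0.21 tilt [0.9  0.73] F [-0.1  0.5  0.2] gap 0.698
9.25 [429.36 253.2   95.05] yaw -0.20 tilt [0.63 0.56] F [-0.7 -0.5  0.6] gap 0.700
9.35 [429.3  253.18  94.82] yaw -0.20 tilt [0.63 0.56] F [-0.1  0.8 -0.1] gap 0.701
[-0.78   0.618  0.284  2.066 -0.359  0.489 -0.232] [ -0.  -44.8   3.8 -10.1  -0.   -0.   -0. ]
```

Emit:
{"op": "carry_out", "data": {"motion": [{"dp": [0, 0, -28], "yaw": 0, "gripper": 0.7}]}}

```text
t: 9.45
ee_pos: [0.4321, 0.2548, 0.0693]
tcp_rot: [-0.007, 1.0, -0.002, 0.009]
ft_force: [0.8, 0.5, -1.1]
finger_gap: 0.703
```

```bash
python3 settle.py 7
```

```text
9.45 [432.12 254.75  69.3 ] yaw -0.19 tilt [0.99 0.77] F [ 0.8  0.5 -1.1] gap 0.703
9.70 [429.62 253.15  67.37] yaw -0.21 tilt [0.64 0.56] F [0.7 0.7 0.2] gap 0.699
9.80 [429.83 253.39  67.62] yaw -0.20 tilt [0.69 0.59] F [0.4 0.5 0.7] gap 0.699
[-0.754  0.665  0.248  2.081 -0.385  0.423 -0.21 ] [  0.  -45.8   3.6  -8.8  -0.   -0.   -0. ]
```

Emit:
{"op": "carry_out", "data": {"motion": [{"dp": [0, 0, -25], "yaw": 0, "gripper": 0.7}]}}

```text
t: 9.9
ee_pos: [0.4324, 0.2548, 0.0451]
tcp_rot: [-0.007, 1.0, -0.002, 0.009]
ft_force: [0.0, 0.3, -0.7]
finger_gap: 0.701
```

```bash
python3 settle.py 7
```

```text
9.90 [432.37 254.83  45.15] yaw -0.19 tilt [1.03 0.79] F [ 0.   0.3 -0.7] gap 0.701
10.15 [430.15 253.43  43.35] yaw -0.22 tilt [0.71 0.61] F [-0.1 -0.4  0.2] gap 0.695
10.25 [430.36 253.61  43.49] yaw -0.21 tilt [0.75 0.63] F [-0.2  0.3  0.3] gap 0.697
[-0.731  0.708  0.214  2.091 -0.405  0.364 -0.192] [  0.  -47.    3.4  -7.7  -0.   -0.   -0. ]
```

Emit:
{"op": "carry_out", "data": {"motion": [{"dp": [-1, -1, -3], "yaw": 0, "gripper": 0.7}, {"dp": [0, 0, 0], "yaw": 0, "gripper": 0}, {"dp": [0, 0, 0], "yaw": 0, "gripper": 0}, {"dp": [0, 0, 0], "yaw": 0, "gripper": 0}, {"dp": [0, 0, 0], "yaw": 0, "gripper": 0}, {"dp": [0, 0, 0], "yaw": 0, "gripper": 0}]}}

```text
t: 10.85
ee_pos: [0.43, 0.2531, 0.0419]
tcp_rot: [-0.006, 1.0, -0.002, 0.008]
ft_force: [0.5, -0.2, -0.6]
finger_gap: 0.45
```

```bash
python3 settle.py 5
```

```text
10.85 [429.96 253.06  41.89] yaw -0.20 tilt [0.87 0.7 ] F [ 0.5 -0.2 -0.6] gap 0.450
11.10 [429.96 253.06  41.89] yaw -0.20 tilt [0.87 0.71] F [ 1.3  0.  -0.1] gap 0.449
[-0.727  0.71   0.21   2.095 -0.408  0.355 -0.189] [  0.  -47.1   3.3  -7.6  -0.   -0.1  -0. ]
```

The sleeve is gripped (0.449 × 94 = 42 mm). I'm lifting, then moving towards the pads.

Emit:
{"op": "carry_out", "data": {"motion": [{"dp": [0, 0, 20], "yaw": 0, "gripper": 0}, {"dp": [0, 0, 40], "yaw": 0, "gripper": 0}, {"dp": [0, 0, 40], "yaw": 0, "gripper": 0}, {"dp": [0, 0, 40], "yaw": 0, "gripper": 0}, {"dp": [0, 0, 40], "yaw": 0, "gripper": 0}]}}

```text
t: 11.6
ee_pos: [0.4244, 0.2496, 0.2218]
tcp_rot: [-0.002, 1.0, -0.002, 0.001]
ft_force: [1.0, 0.1, -2.2]
finger_gap: 0.45
```

```bash
python3 settle.py 5
```

```text
11.60 [424.44 249.58 221.77] yaw -0.25 tilt [0.11 0.19] F [ 1.   0.1 -2.2] gap 0.450
11.85 [424.14 249.83 219.7 ] yaw -0.22 tilt [0.07 0.2 ] F [-1.   0.4 -2.2] gap 0.444
[-0.888  0.426  0.422  1.954 -0.24   0.807 -0.336] [ -0.  -40.9   4.3 -16.7  -0.   -0.1  -0. ]
```

Emit:
{"op": "carry_out", "data": {"motion": [{"dp": [22, -40, 0], "yaw": 0, "gripper": 0}, {"dp": [22, -40, 0], "yaw": 0, "gripper": 0}, {"dp": [22, -40, 0], "yaw": 0, "gripper": 0}, {"dp": [22, -40, 0], "yaw": 0, "gripper": 0}, {"dp": [22, -40, 0], "yaw": 0, "gripper": 0}, {"dp": [22, -40, 0], "yaw": 0, "gripper": 0}, {"dp": [22, -40, 0], "yaw": 0, "gripper": 0}]}}

```text
t: 12.55
ee_pos: [0.5691, -0.0319, 0.2042]
tcp_rot: [-0.001, 1.0, 0.008, -0.014]
ft_force: [0.5, 1.1, -1.0]
finger_gap: 0.447
```

```bash
python3 settle.py 6
```

```text
12.55 [569.14 -31.92 204.2 ] yaw 0.89 tilt [-1.64  0.12] F [ 0.5  1.1 -1. ] gap 0.447
12.80 [568.48 -29.91 204.67] yaw 0.86 tilt [-1.63  0.14] F [-0.3  0.3 -1.8] gap 0.450
12.85 [568.6  -28.91 205.1 ] yaw 0.97 tilt [-1.59  0.16] F [ 0.1 -0.3 -1.7] gap 0.447
[-0.254  0.569  0.403  1.741 -0.269  0.916  0.28 ] [  1.3 -48.2   5.8 -16.9   0.1   0.1   0. ]
```

Emit:
{"op": "carry_out", "data": {"motion": [{"dp": [10, -20, 50], "yaw": -1, "gripper": 0}]}}

```text
t: 12.95
ee_pos: [0.5725, -0.0418, 0.247]
tcp_rot: [-0.004, 1.0, 0.003, -0.022]
ft_force: [0.4, 0.0, -1.9]
finger_gap: 0.444
```

```bash
python3 settle.py 7; python3 look.py w5 pad_a:15 sleeve84_mid:84 sleeve52_mid:52 sleeve36_mid:36 post:72
```

```text
12.95 [572.53 -41.79 246.97] yaw 0.36 tilt [-2.51  0.44] F [ 0.4  0.  -1.9] gap 0.444
13.20 [577.4  -45.94 252.2 ] yaw 0.11 tilt [-1.65  0.26] F [ 1.4  1.5 -1.5] gap 0.451
13.30 [576.99 -46.06 251.52] yaw 0.10 tilt [-1.74  0.25] F [-0.3  1.1 -1.5] gap 0.451
[-0.236  0.535  0.427  1.656 -0.248  1.036  0.273] [  0.2 -48.6   5.4 -18.7  -0.    0.2   0. ]
t 13.30 ee [577.  -46.1 251.5] jaw yaw 0.1 tilt [-1.74  0.25] gap 0.451
pad_a 0.90 box [316  62  51  57] z 16.2 circ [631.2  66.1] r 29.4 mid [631.1  66.4] d-from-tcp [ 54.2 112.1] bgr [50 62 69]
pad_a 0.86 box [313 131  53  54] z 16.2 circ [633.3  -9.1] r 29.8 mid [633.4  -8.9] d-from-tcp [56.3 37. ] bgr [48 59 66]
pad_a 0.65 box [312 193  48  48] z 16.2 circ [635.  -90.4] r 29.5 mid [635.2 -90.5] d-from-tcp [ 58.  -44.3] bgr [53 65 70]
sleeve84_mid 0.84 box [154 197  56  53] z 84.6 circ [449.2 -82.7] r 20.5 mid [449.3 -82.6] d-from-tcp [-127.8  -36.7] bgr [134 137 136]
sleeve52_mid 0.97 box [152  44  55  46] z 52.8 circ [457.1  79.7] r 20.5 mid [456.9  79.5] d-from-tcp [-119.9  125.7] bgr [131 134 133]
sleeve36_mid 0.83 box [223 310  28  31] z 36.6 circ [ 523.6 -258.3] r 19.4 mid [ 524.3 -250.2] d-from-tcp [ -53.4 -212.2] bgr [ 16 130 143]
sleeve36_mid 0.69 box [167 254  34  40] z 36.8 circ [ 452.7 -166.8] r 19.9 mid [ 452.8 -166.8] d-from-tcp [-124.3 -120.7] bgr [ 20 147 159]
sleeve36_mid 0.51 box [313 194  45  47] z 16.2 circ [635.3 -90.2] r 29.1 mid [635.8 -90.5] d-from-tcp [ 58.4 -44.1] bgr [52 63 69]
post 0.56 box [299 309  20  26] z 68.8 circ [ 621.1 -226.2] r 12.4 mid [ 620.1 -229.3] d-from-tcp [  44.1 -180.1] bgr [87 90 90]
```

View pics/w5.png

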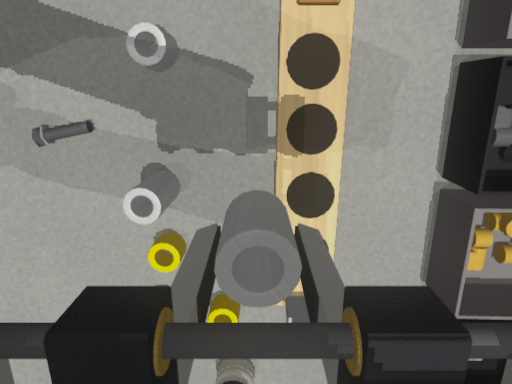

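The wrist picture shows pads at (313,61), (312,129) and (311,194). The post-side pad is hidden by the fingers, and the 68 sleeve is held upright. The pads measure (631,66), (633,-9) and (635,-90). I'm moving over the second pad from the post.

Emit:
{"op": "carry_out", "data": {"motion": [{"dp": [20, -15, -40], "yaw": 0, "gripper": 0}, {"dp": [20, -15, -40], "yaw": 0, "gripper": 0}]}}

```text
t: 13.8
ee_pos: [0.6217, -0.0757, 0.1763]
tcp_rot: [-0.003, 1.0, 0.002, -0.009]
ft_force: [-0.1, 0.7, -1.5]
finger_gap: 0.449
```

```bash
python3 settle.py 7
```

```text
13.80 [621.75 -75.71 176.28] yaw 0.24 tilt [-0.98  0.31] F [-0.1  0.7 -1.5] gap 0.449
14.05 [620.51 -75.93 176.86] yaw 0.15 tilt [-1.13  0.29] F [-0.1  0.1 -0.3] gap 0.446
14.15 [621.09 -75.55 178.12] yaw 0.19 tilt [-0.99  0.3 ] F [-0.4  0.1 -0.9] gap 0.450
[-0.152  0.673  0.388  1.618 -0.302  0.929  0.35 ] [  0.2 -53.3   6.  -16.8  -0.    0.1  -0. ]
```

Emit:
{"op": "carry_out", "data": {"motion": [{"dp": [5, -7, -35], "yaw": 0, "gripper": 0}, {"dp": [5, -7, -35], "yaw": 0, "gripper": 0}]}}

```text
t: 14.35
ee_pos: [0.6365, -0.0879, 0.1155]
tcp_rot: [-0.003, 1.0, 0.004, -0.001]
ft_force: [0.1, -0.5, -1.6]
finger_gap: 0.449
```

```bash
python3 settle.py 7; python3 look.py w6 pad_a:15
```

```text
14.35 [636.53 -87.87 115.52] yaw 0.40 tilt [-0.06  0.32] F [ 0.1 -0.5 -1.6] gap 0.449
14.60 [635.89 -88.29 115.72] yaw 0.34 tilt [-0.2   0.31] F [ 0.4  0.5 -1. ] gap 0.453
14.70 [636.23 -88.28 115.92] yaw 0.35 tilt [-0.15  0.3 ] F [ 0.6 -1.6 -0.4] gap 0.448
[-0.108  0.76   0.351  1.635 -0.34   0.811  0.398] [  0.1 -56.6   6.1 -15.3  -0.    0.1  -0. ]
t 14.70 ee [636.2 -88.3 115.9] jaw yaw 0.4 tilt [-0.15  0.3 ] gap 0.448
pad_a 0.86 box [259 186  70  49] z 16.1 circ [634.7 -90. ] r 29.2 mid [635.  -81.4] d-from-tcp [-1.5 -1.7] bgr [36 44 49]
pad_a 0.85 box [255  92  75  82] z 16.1 circ [632.9  -8.7] r 29.6 mid [632.7  -8.7] d-from-tcp [-3.4 79.5] bgr [45 56 64]
```

View pics/w6.png

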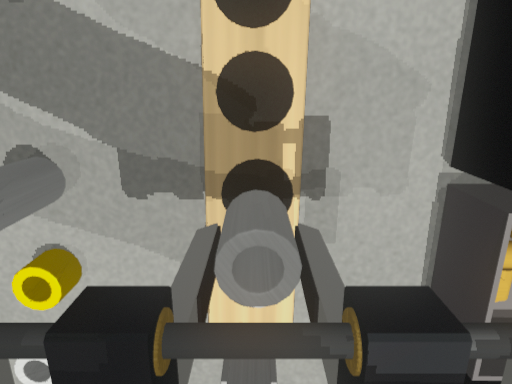

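Emit:
{"op": "carry_out", "data": {"motion": [{"dp": [-1, -2, -28], "yaw": 0, "gripper": 0}]}}

```text
t: 14.9
ee_pos: [0.6387, -0.0905, 0.0915]
tcp_rot: [-0.002, 1.0, 0.004, 0.003]
ft_force: [0.1, -0.3, -0.8]
finger_gap: 0.45
```

```bash
python3 settle.py 7
```

```text
14.90 [638.72 -90.47  91.52] yaw 0.40 tilt [0.34 0.25] F [ 0.1 -0.3 -0.8] gap 0.450
15.15 [635.35 -90.31  88.28] yaw 0.35 tilt [-0.15  0.3 ] F [ 0.5 -0.4 -0.8] gap 0.450
15.25 [635.7  -90.39  88.53] yaw 0.35 tilt [-0.09  0.29] F [ 0.1  0.2 -1.5] gap 0.449
[-0.095  0.794  0.335  1.653 -0.355  0.758  0.414] [ -0.  -57.6   6.  -14.5  -0.    0.1  -0. ]
```

Emit:
{"op": "carry_out", "data": {"motion": [{"dp": [0, 0, -25], "yaw": 0, "gripper": 0}]}}

```text
t: 15.35
ee_pos: [0.6392, -0.0911, 0.0672]
tcp_rot: [-0.002, 1.0, 0.003, 0.003]
ft_force: [0.9, -0.1, -1.8]
finger_gap: 0.451
```

```bash
python3 settle.py 8
```

```text
15.35 [639.22 -91.14  67.22] yaw 0.36 tilt [0.37 0.21] F [ 0.9 -0.1 -1.8] gap 0.451
15.60 [636.16 -90.56  64.4 ] yaw 0.35 tilt [-0.05  0.28] F [-0.6 -0.8 -1.3] gap 0.450
15.75 [636.38 -90.57  64.56] yaw 0.35 tilt [-0.    0.27] F [-0.1  0.8 -0.8] gap 0.451
[-0.086  0.826  0.32   1.664 -0.369  0.713  0.425] [ -0.  -58.5   6.  -13.8  -0.    0.1  -0. ]
```

Emit:
{"op": "carry_out", "data": {"motion": [{"dp": [-1.5, 0.5, -5], "yaw": 0, "gripper": 0}]}}

```text
t: 15.85
ee_pos: [0.6359, -0.0903, 0.0606]
tcp_rot: [-0.002, 1.0, 0.003, 0.001]
ft_force: [0.8, -0.7, -0.4]
finger_gap: 0.448
```

```bash
python3 settle.py 7
```

```text
15.85 [635.91 -90.35  60.63] yaw 0.35 tilt [0.14 0.25] F [ 0.8 -0.7 -0.4] gap 0.448
16.10 [634.86 -90.11  59.57] yaw 0.35 tilt [-0.01  0.27] F [ 0.2  0.7 -0.4] gap 0.451
16.20 [634.94 -90.1   59.61] yaw 0.35 tilt [0.   0.27] F [ 0.6  0.3 -1.1] gap 0.448
[-0.085  0.831  0.316  1.671 -0.372  0.701  0.428] [ -0.  -58.7   6.  -13.6  -0.    0.1  -0. ]
```

Emit:
{"op": "carry_out", "data": {"motion": [{"dp": [0, 0, -2.5], "yaw": 0, "gripper": 0}]}}

```text
t: 16.3
ee_pos: [0.6353, -0.0902, 0.0573]
tcp_rot: [-0.002, 1.0, 0.003, 0.0]
ft_force: [-1.2, 0.4, -1.4]
finger_gap: 0.45
```

```bash
python3 settle.py 7
```

```text
16.30 [635.26 -90.18  57.35] yaw 0.35 tilt [0.04 0.26] F [-1.2  0.4 -1.4] gap 0.450
16.55 [635.14 -90.19  57.16] yaw 0.35 tilt [0.02 0.27] F [ 0.3 -0.3 -0.2] gap 0.452
16.65 [635.1  -90.18  57.15] yaw 0.35 tilt [0.02 0.27] F [ 0.  -0.9 -0.6] gap 0.450
[-0.084  0.834  0.315  1.672 -0.373  0.696  0.429] [ -0.1 -58.1   5.8 -13.1  -0.    0.2   0. ]
```

Emit:
{"op": "carry_out", "data": {"motion": [{"dp": [0, 0, -0.5], "yaw": 0, "gripper": 0}, {"dp": [0, 0, 0], "yaw": 0, "gripper": 0.7}, {"dp": [0, 0, 0], "yaw": 0, "gripper": 0.7}, {"dp": [0, 0, 0], "yaw": 0, "gripper": 0.7}, {"dp": [0, 0, 0], "yaw": 0, "gripper": 0.7}]}}

```text
t: 17.15
ee_pos: [0.6348, -0.0901, 0.0569]
tcp_rot: [-0.002, 1.0, 0.003, -0.0]
ft_force: [0.3, 0.4, -0.4]
finger_gap: 0.697
```

```bash
python3 settle.py 4
```

```text
17.15 [634.79 -90.11  56.89] yaw 0.36 tilt [-0.01  0.28] F [ 0.3  0.4 -0.4] gap 0.697
17.35 [634.86 -90.17  56.96] yaw 0.35 tilt [-0.    0.28] F [-0.7 -0.6 -0.3] gap 0.699
[-0.084  0.834  0.314  1.672 -0.373  0.696  0.429] [ -0.  -58.    5.8 -13.3  -0.    0.1  -0. ]
```

Emit:
{"op": "carry_out", "data": {"motion": [{"dp": [0, 0, 25], "yaw": 0, "gripper": 0.7}]}}

```text
t: 17.45
ee_pos: [0.6323, -0.0895, 0.0793]
tcp_rot: [-0.003, 1.0, 0.003, -0.003]
ft_force: [0.2, -0.2, 0.3]
finger_gap: 0.702
```

```bash
python3 settle.py 6
```

```text
17.45 [632.26 -89.46  79.26] yaw 0.35 tilt [-0.37  0.34] F [ 0.2 -0.2  0.3] gap 0.702
17.70 [634.64 -89.95  81.58] yaw 0.36 tilt [-0.02  0.29] F [-0.5 -0.1 -0.5] gap 0.703
17.75 [634.34 -89.95  81.25] yaw 0.36 tilt [-0.06  0.29] F [-0.6 -0.1 -0.2] gap 0.697
[-0.093  0.802  0.33   1.661 -0.36   0.741  0.418] [  0.  -57.9   6.  -14.3  -0.    0.    0. ]
```

Emit:
{"op": "carry_out", "data": {"motion": [{"dp": [0, 0, 45], "yaw": 0, "gripper": 0.7}]}}

```text
t: 17.85
ee_pos: [0.6295, -0.0885, 0.1204]
tcp_rot: [-0.004, 1.0, 0.003, -0.007]
ft_force: [0.2, 0.8, -0.4]
finger_gap: 0.696
```

```bash
python3 settle.py 6
```

```text
17.85 [629.46 -88.46 120.36] yaw 0.37 tilt [-0.81  0.41] F [ 0.2  0.8 -0.4] gap 0.696
18.10 [633.86 -89.63 125.59] yaw 0.36 tilt [-0.12  0.32] F [-0.1  0.2  0. ] gap 0.699
18.15 [633.45 -89.56 125.08] yaw 0.36 tilt [-0.18  0.33] F [ 0.5 -0.6  0.5] gap 0.703
[-0.109  0.746  0.357  1.635 -0.336  0.825  0.398] [  0.1 -56.8   6.1 -15.7  -0.    0.    0. ]
```

Emit:
{"op": "carry_out", "data": {"motion": [{"dp": [0, 0, 45], "yaw": 0, "gripper": 0.7}]}}

```text
t: 18.25
ee_pos: [0.6285, -0.088, 0.1637]
tcp_rot: [-0.004, 1.0, 0.003, -0.009]
ft_force: [0.7, 0.3, -0.4]
finger_gap: 0.698
```

```bash
python3 settle.py 6; python3 look.py w7 pad_a:15 sleeve68_mid:68
```

```text
18.25 [628.47 -87.97 163.7 ] yaw 0.38 tilt [-0.99  0.45] F [ 0.7  0.3 -0.4] gap 0.698
18.50 [632.74 -89.24 168.98] yaw 0.37 tilt [-0.28  0.35] F [-0.3  0.3 -0.2] gap 0.701
18.55 [632.41 -89.13 168.55] yaw 0.37 tilt [-0.33  0.36] F [-0.8  0.2  0.2] gap 0.702
[-0.123  0.696  0.38   1.601 -0.312  0.913  0.378] [  0.1 -55.6   6.1 -17.   -0.    0.    0. ]
t 18.55 ee [632.4 -89.1 168.6] jaw yaw 0.4 tilt [-0.33  0.36] gap 0.702
pad_a 0.83 box [258 255  58  55] z 16.1 circ [ 632.1 -169.5] r 30.2 mid [ 632.5 -169.9] d-from-tcp [ -0.3 -80.4] bgr [56 69 75]
pad_a 0.81 box [260  19  68  38] z 16.2 circ [632.1  61.2] r 25.9 mid [631.   51.4] d-from-tcp [ -0.4 150.3] bgr [48 60 66]
pad_a 0.76 box [263  92  66  71] z 16.1 circ [633.   -8.7] r 29.7 mid [633.3  -8.7] d-from-tcp [ 0.6 80.4] bgr [44 54 60]
pad_a 0.72 box [262 170  63  45] z 16.2 circ [635.2 -89.1] r 28.9 mid [634.9 -82.8] d-from-tcp [2.8 0.1] bgr [45 53 58]
sleeve68_mid 0.70 box [262 193  55  68] z 83.7 circ [634.1 -90.8] r 20.3 mid [634.6 -91. ] d-from-tcp [ 1.7 -1.7] bgr [125 130 130]
```

View pics/w7.png

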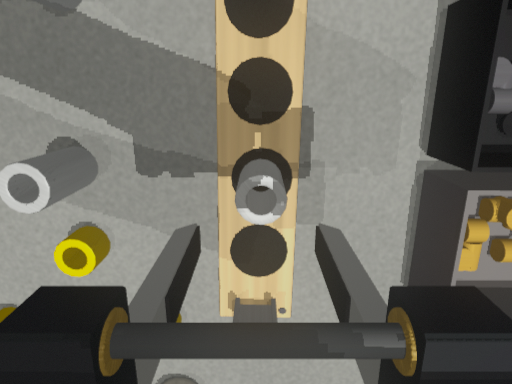

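Picture: the 68 sleeve stands on its pad, rim at (261,200), and the measured offset is under 1 mm. The post-side pad is visible at (258,250). Next is the 84 sleeve.

Emit:
{"op": "carry_out", "data": {"motion": [{"dp": [-45, 2, 10], "yaw": 0, "gripper": 0.7}, {"dp": [-45, 2, 10], "yaw": 0, "gripper": 0.7}, {"dp": [-45, 2, 0], "yaw": 0, "gripper": 0.7}, {"dp": [-45, 2, 0], "yaw": 0, "gripper": 0.7}]}}

```text
t: 19.1
ee_pos: [0.4511, -0.0808, 0.1845]
tcp_rot: [-0.002, 1.0, 0.005, -0.003]
ft_force: [-0.0, 0.3, 0.0]
finger_gap: 0.701
```

```bash
python3 settle.py 6; python3 look.py w8 sleeve84_mid:84
```

```text
19.10 [451.08 -80.84 184.5 ] yaw 0.55 tilt [-0.37  0.2 ] F [-0.   0.3  0. ] gap 0.701
19.35 [454.15 -81.04 185.12] yaw 0.54 tilt [-0.24  0.2 ] F [ 0.1  0.  -0.3] gap 0.702
19.40 [454.77 -81.09 185.09] yaw 0.56 tilt [-0.23  0.18] F [ 0.6 -0.6  0.6] gap 0.702
[-0.175  0.44   0.409  2.063 -0.272  0.694  0.42 ] [  0.1 -38.2   3.8 -13.   -0.    0.1   0. ]
t 19.40 ee [454.8 -81.1 185.1] jaw yaw 0.6 tilt [-0.23  0.18] gap 0.702
sleeve84_mid 0.87 box [251 186  48  59] z 84.7 circ [448.8 -82.4] r 20.4 mid [448.8 -82.1] d-from-tcp [-6.  -1.4] bgr [121 124 123]
```

Emit:
{"op": "carry_out", "data": {"motion": [{"dp": [-6, -1, -40], "yaw": -0.5, "gripper": 0.7}]}}

```text
t: 19.6
ee_pos: [0.4545, -0.0829, 0.1473]
tcp_rot: [-0.001, 1.0, 0.001, 0.003]
ft_force: [1.0, 1.3, -0.7]
finger_gap: 0.699
```

```bash
python3 settle.py 6; python3 look.py w9 sleeve84_mid:84
```

```text
19.60 [454.49 -82.9  147.3 ] yaw 0.14 tilt [0.38 0.08] F [ 1.   1.3 -0.7] gap 0.699
19.85 [449.53 -82.44 145.38] yaw 0.07 tilt [-0.24  0.16] F [ 0.2 -0.1 -0. ] gap 0.702
19.90 [449.86 -82.48 145.76] yaw 0.07 tilt [-0.17  0.15] F [0.7 0.5 0.3] gap 0.702
[-0.139  0.499  0.37   2.115 -0.322  0.584  0.463] [  0.1 -38.5   3.7 -11.3  -0.    0.1  -0. ]
t 19.90 ee [449.9 -82.5 145.8] jaw yaw 0.1 tilt [-0.17  0.15] gap 0.702
sleeve84_mid 0.65 box [257 198  53  73] z 84.6 circ [448.8 -82.5] r 20.6 mid [449.1 -82.7] d-from-tcp [-1.1 -0.1] bgr [116 119 118]
```

View pics/w9.png

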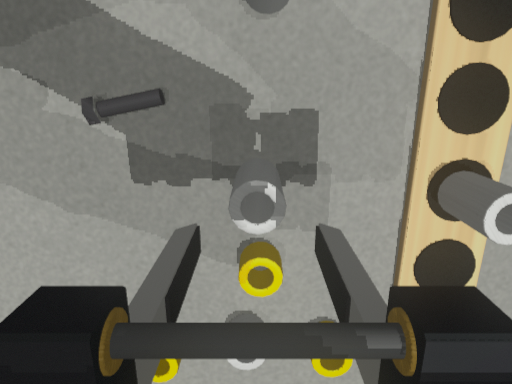

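The 84 sleeve's rim is at (257,206), centred between the fingers. The yellow one at (260,275) is clear. I'm descending.

Emit:
{"op": "carry_out", "data": {"motion": [{"dp": [-1, 0, -35], "yaw": 0, "gripper": 0.7}]}}

```text
t: 20.1
ee_pos: [0.4532, -0.0829, 0.1141]
tcp_rot: [-0.001, 1.0, 0.001, 0.004]
ft_force: [0.5, 0.7, -0.3]
finger_gap: 0.701
```

```bash
python3 settle.py 6
```

```text
20.10 [453.16 -82.92 114.06] yaw 0.12 tilt [0.45 0.09] F [ 0.5  0.7 -0.3] gap 0.701
20.35 [449.3  -82.54 111.88] yaw 0.06 tilt [-0.09  0.16] F [-0.1  0.5  1.1] gap 0.700
20.40 [449.58 -82.55 112.08] yaw 0.07 tilt [-0.04  0.15] F [ 0.4 -0.3  0.6] gap 0.703
[-0.102  0.556  0.323  2.146 -0.367  0.492  0.503] [  0.  -40.4   3.6  -9.6  -0.    0.1  -0. ]
```

Emit:
{"op": "carry_out", "data": {"motion": [{"dp": [-1, 0, -30], "yaw": 0, "gripper": 0.7}]}}

```text
t: 20.5
ee_pos: [0.4523, -0.0832, 0.0851]
tcp_rot: [-0.001, 1.0, 0.001, 0.004]
ft_force: [0.3, -0.5, -0.1]
finger_gap: 0.704
```

```bash
python3 settle.py 6
```

```text
20.50 [452.32 -83.16  85.06] yaw 0.10 tilt [0.47 0.07] F [ 0.3 -0.5 -0.1] gap 0.704
20.75 [449.07 -82.76  83.07] yaw 0.06 tilt [0.02 0.14] F [ 0.4 -0.6  0.7] gap 0.703
20.80 [449.26 -82.78  83.17] yaw 0.06 tilt [0.05 0.14] F [-0.   0.9  0.2] gap 0.697
[-0.067  0.607  0.276  2.168 -0.404  0.414  0.535] [  0.1 -42.    3.4  -8.1  -0.    0.1  -0. ]
```

Emit:
{"op": "carry_out", "data": {"motion": [{"dp": [0, 0, -25], "yaw": 0, "gripper": 0.7}]}}

```text
t: 20.9
ee_pos: [0.4522, -0.0832, 0.0607]
tcp_rot: [-0.001, 1.0, 0.001, 0.004]
ft_force: [-0.2, -0.3, -0.4]
finger_gap: 0.701
```

```bash
python3 settle.py 7
```

```text
20.90 [452.18 -83.23  60.75] yaw 0.08 tilt [0.45 0.06] F [-0.2 -0.3 -0.4] gap 0.701
21.15 [449.6 -82.9  59. ] yaw 0.06 tilt [0.09 0.13] F [-0.3  0.2 -0.1] gap 0.705
21.25 [449.81 -82.92  59.06] yaw 0.06 tilt [0.13 0.12] F [ 0.3 -0.5  0.4] gap 0.696
[-0.037  0.653  0.234  2.18  -0.431  0.35   0.559] [  0.  -43.4   3.2  -6.9  -0.    0.1  -0. ]
```

Emit:
{"op": "carry_out", "data": {"motion": [{"dp": [-1, 0.5, -4], "yaw": 0, "gripper": 0.7}, {"dp": [0, 0, 0], "yaw": 0, "gripper": 0}, {"dp": [0, 0, 0], "yaw": 0, "gripper": 0}, {"dp": [0, 0, 0], "yaw": 0, "gripper": 0}, {"dp": [0, 0, 0], "yaw": 0, "gripper": 0}, {"dp": [0, 0, 0], "yaw": 0, "gripper": 0}]}}

```text
t: 21.85
ee_pos: [0.4496, -0.0824, 0.0562]
tcp_rot: [-0.001, 1.0, 0.001, 0.002]
ft_force: [0.3, 0.8, -0.7]
finger_gap: 0.437
```

```bash
python3 settle.py 5
```

```text
21.85 [449.6  -82.39  56.21] yaw 0.07 tilt [0.26 0.1 ] F [ 0.3  0.8 -0.7] gap 0.437
22.10 [449.56 -82.37  56.2 ] yaw 0.07 tilt [0.26 0.1 ] F [ 0.2 -0.2 -0.6] gap 0.440
[-0.033  0.657  0.227  2.185 -0.436  0.338  0.562] [  0.  -43.7   3.2  -6.8  -0.    0.    0. ]
```

Emit:
{"op": "carry_out", "data": {"motion": [{"dp": [0, 0, 20], "yaw": 0, "gripper": 0}, {"dp": [0, 0, 40], "yaw": 0, "gripper": 0}, {"dp": [0, 0, 40], "yaw": 0, "gripper": 0}, {"dp": [0, 0, 40], "yaw": 0, "gripper": 0}]}}

```text
t: 22.5
ee_pos: [0.4437, -0.0816, 0.1952]
tcp_rot: [-0.002, 1.0, 0.0, -0.005]
ft_force: [2.1, -0.1, -2.0]
finger_gap: 0.438
```

```bash
python3 settle.py 5
```

```text
22.50 [443.7  -81.59 195.17] yaw 0.01 tilt [-0.62  0.2 ] F [ 2.1 -0.1 -2. ] gap 0.438
22.75 [443.93 -81.21 193.41] yaw 0.06 tilt [-0.58  0.23] F [ 0.6  0.2 -2.5] gap 0.434
[-0.2    0.419  0.443  2.074 -0.273  0.714  0.42 ] [ -0.1 -38.5   4.2 -14.8  -0.    0.   -0. ]
```

Emit:
{"op": "carry_out", "data": {"motion": [{"dp": [38, -17, 0], "yaw": 0, "gripper": 0}, {"dp": [38, -17, 0], "yaw": 0, "gripper": 0}, {"dp": [38, -17, 0], "yaw": 0, "gripper": 0}, {"dp": [38, -17, 0], "yaw": 0, "gripper": 0}]}}

```text
t: 23.15
ee_pos: [0.5885, -0.1455, 0.1841]
tcp_rot: [-0.007, 1.0, 0.002, -0.017]
ft_force: [0.7, -0.8, -2.0]
finger_gap: 0.435
```

```bash
python3 settle.py 6; python3 look.py w10 pad_a:15 post:72
```

```text
23.15 [ 588.53 -145.48  184.08] yaw 0.21 tilt [-1.92  0.78] F [ 0.7 -0.8 -2. ] gap 0.435
23.40 [ 586.49 -145.05  184.36] yaw 0.17 tilt [-1.96  0.77] F [-0.3 -0.3 -2.2] gap 0.434
23.45 [ 586.51 -144.76  185.05] yaw 0.19 tilt [-1.91  0.77] F [-0.2 -0.1 -1.1] gap 0.436
[-0.051  0.648  0.414  1.656 -0.31   0.94   0.485] [  0.3 -52.1   6.2 -17.3  -0.    0.2   0. ]
t 23.45 ee [ 586.5 -144.8  185. ] jaw yaw 0.2 tilt [-1.91  0.77] gap 0.436
pad_a 0.78 box [308 197  56  55] z 16.1 circ [ 632.6 -168.2] r 28.7 mid [ 632.8 -168. ] d-from-tcp [ 46.1 -23.4] bgr [47 55 59]
pad_a 0.74 box [313 120  58  59] z 16.2 circ [633.1 -88.8] r 27.8 mid [632.8 -89.5] d-from-tcp [46.6 56. ] bgr [52 63 69]
pad_a 0.61 box [316  34  68  69] z 16.1 circ [632.8  -8.9] r 29.8 mid [632.9 -11.3] d-from-tcp [ 46.3 135.9] bgr [49 61 67]
```

View pics/w10.png

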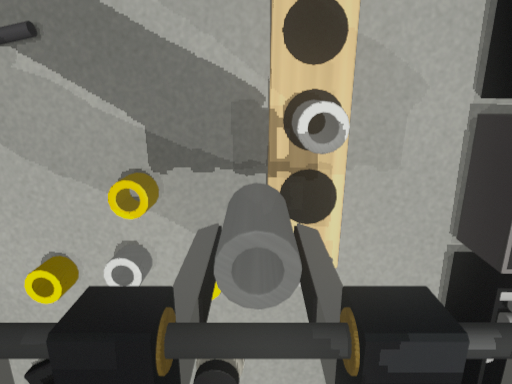

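The held 84 sleeve and the 68 on its pad (322,125) are upright, and the target pad is at (308,197). Before placing, I'll climb settled and then drop fast to take out the 2° tilt.

Emit:
{"op": "carry_out", "data": {"motion": [{"dp": [0, 0, 45], "yaw": 0, "gripper": 0}]}}

```text
t: 23.7
ee_pos: [0.5833, -0.1424, 0.2271]
tcp_rot: [-0.008, 1.0, 0.002, -0.021]
ft_force: [0.4, 0.4, -1.7]
finger_gap: 0.434
```

```bash
python3 settle.py 6
```

```text
23.70 [ 583.32 -142.42  227.14] yaw 0.26 tilt [-2.39  0.93] F [ 0.4  0.4 -1.7] gap 0.434
23.95 [ 587.1  -144.16  231.76] yaw 0.25 tilt [-1.72  0.77] F [ 0.4  1.1 -2.1] gap 0.439
24.00 [ 586.7  -144.09  231.09] yaw 0.24 tilt [-1.8   0.78] F [-0.4 -0.2 -2.1] gap 0.437
[-0.065  0.598  0.436  1.607 -0.284  1.034  0.463] [  0.1 -52.5   6.2 -18.8  -0.    0.2   0. ]
```

Emit:
{"op": "carry_out", "data": {"motion": [{"dp": [10, -6, 40], "yaw": 0, "gripper": 0}]}}

```text
t: 24.1
ee_pos: [0.5917, -0.1471, 0.2656]
tcp_rot: [-0.009, 1.0, 0.002, -0.023]
ft_force: [1.5, 0.1, -2.2]
finger_gap: 0.438
```

```bash
python3 settle.py 6
```

```text
24.10 [ 591.75 -147.07  265.56] yaw 0.30 tilt [-2.6   1.05] F [ 1.5  0.1 -2.2] gap 0.438
24.35 [ 595.79 -149.57  269.74] yaw 0.25 tilt [-1.92  0.83] F [-0.2  1.  -1. ] gap 0.439
24.40 [ 595.52 -149.37  269.42] yaw 0.26 tilt [-1.97  0.85] F [-0.2  0.7 -2.1] gap 0.433
[-0.061  0.579  0.448  1.526 -0.268  1.136  0.45 ] [  0.2 -52.4   6.2 -20.   -0.    0.2   0. ]
```

Emit:
{"op": "carry_out", "data": {"motion": [{"dp": [8, -4, -35], "yaw": 0, "gripper": 0}, {"dp": [8, -4, -35], "yaw": 0, "gripper": 0}, {"dp": [8, -4, -35], "yaw": 0, "gripper": 0}]}}

```text
t: 24.7
ee_pos: [0.6204, -0.1606, 0.1632]
tcp_rot: [-0.008, 1.0, 0.003, -0.015]
ft_force: [0.9, 0.6, -2.0]
finger_gap: 0.44
```

```bash
python3 settle.py 6
```

```text
24.70 [ 620.36 -160.6   163.18] yaw 0.31 tilt [-1.69  0.87] F [ 0.9  0.6 -2. ] gap 0.440
24.95 [ 620.64 -161.13  165.73] yaw 0.30 tilt [-1.65  0.83] F [ 0.3  0.  -1.2] gap 0.437
25.00 [ 621.21 -161.24  166.62] yaw 0.30 tilt [-1.54  0.81] F [-0.1  0.6 -1.7] gap 0.436
[-0.016  0.718  0.403  1.568 -0.329  0.954  0.502] [ -0.1 -55.2   6.3 -16.6  -0.    0.2   0. ]
```

Emit:
{"op": "carry_out", "data": {"motion": [{"dp": [12, -6, 30], "yaw": 0, "gripper": 0}]}}

```text
t: 25.1
ee_pos: [0.6301, -0.1653, 0.1951]
tcp_rot: [-0.009, 1.0, 0.003, -0.017]
ft_force: [0.9, -0.3, -1.3]
finger_gap: 0.435
```

```bash
python3 settle.py 6
```

```text
25.10 [ 630.05 -165.27  195.1 ] yaw 0.33 tilt [-1.95  0.98] F [ 0.9 -0.3 -1.3] gap 0.435
25.35 [ 632.99 -166.98  197.43] yaw 0.31 tilt [-1.48  0.82] F [-0.9 -0.  -1.1] gap 0.436
25.40 [ 632.52 -166.7   196.68] yaw 0.31 tilt [-1.57  0.85] F [ 0.3  0.2 -2.2] gap 0.437
[-0.013  0.704  0.415  1.5   -0.315  1.035  0.489] [  0.2 -58.    6.8 -18.8  -0.    0.2   0. ]
```

Emit:
{"op": "carry_out", "data": {"motion": [{"dp": [25, -8, 30], "yaw": 0, "gripper": 0}]}}

```text
t: 25.5
ee_pos: [0.6502, -0.1718, 0.2216]
tcp_rot: [-0.01, 1.0, 0.002, -0.022]
ft_force: [0.7, 0.4, -2.4]
finger_gap: 0.434
```

```bash
python3 settle.py 6
```

```text
25.50 [ 650.22 -171.78  221.57] yaw 0.25 tilt [-2.47  1.19] F [ 0.7  0.4 -2.4] gap 0.434
25.75 [ 656.29 -174.14  225.52] yaw 0.31 tilt [-1.7  0.9] F [-0.1  0.2 -2.8] gap 0.439
25.80 [ 656.   -174.01  225.27] yaw 0.31 tilt [-1.74  0.92] F [-0.9  0.3 -2.2] gap 0.437
[-1.000e-03  7.170e-01  4.220e-01  1.385e+00 -3.070e-01  1.138e+00
  4.720e-01] [  0.1 -59.6   6.8 -19.8  -0.    0.2   0. ]
```

Emit:
{"op": "carry_out", "data": {"motion": [{"dp": [-7, 2, -40], "yaw": 0, "gripper": 0}, {"dp": [-7, 2, -40], "yaw": 0, "gripper": 0}, {"dp": [-7, 2, -30], "yaw": 0, "gripper": 0}]}}

```text
t: 26.1
ee_pos: [0.6352, -0.1679, 0.1149]
tcp_rot: [-0.007, 1.0, 0.003, -0.012]
ft_force: [-0.3, -0.1, -2.2]
finger_gap: 0.437
```

```bash
python3 settle.py 6
```

```text
26.10 [ 635.19 -167.91  114.94] yaw 0.33 tilt [-1.35  0.82] F [-0.3 -0.1 -2.2] gap 0.437
26.35 [ 638.18 -169.23  118.71] yaw 0.33 tilt [-1.09  0.72] F [ 0.5 -0.4 -1.2] gap 0.439
26.40 [ 638.78 -169.51  119.38] yaw 0.33 tilt [-1.   0.7] F [ 0.9 -0.6 -1.3] gap 0.439
[ 0.009  0.792  0.379  1.557 -0.357  0.882  0.526] [ -0.1 -58.2   6.5 -15.5  -0.    0.2   0. ]
```

Emit:
{"op": "carry_out", "data": {"motion": [{"dp": [0, 0, 40], "yaw": 0, "gripper": 0}]}}

```text
t: 26.5
ee_pos: [0.6364, -0.1682, 0.1566]
tcp_rot: [-0.007, 1.0, 0.003, -0.012]
ft_force: [-0.4, -0.1, -2.2]
finger_gap: 0.432
```

```bash
python3 settle.py 6
```

```text
26.50 [ 636.35 -168.2   156.56] yaw 0.35 tilt [-1.43  0.83] F [-0.4 -0.1 -2.2] gap 0.432
26.75 [ 639.42 -169.55  160.57] yaw 0.34 tilt [-0.88  0.69] F [ 0.6 -0.3 -1.6] gap 0.439
26.80 [ 638.75 -169.21  159.58] yaw 0.34 tilt [-0.99  0.72] F [-0.8 -0.2 -1.6] gap 0.435
[-0.002  0.747  0.398  1.526 -0.337  0.957  0.508] [  0.1 -59.6   7.  -17.9  -0.    0.1   0. ]
```

Emit:
{"op": "carry_out", "data": {"motion": [{"dp": [-6, 1, -45], "yaw": 0, "gripper": 0}, {"dp": [0, 0, -5], "yaw": 0, "gripper": 0}]}}

```text
t: 27.0
ee_pos: [0.6328, -0.1677, 0.1087]
tcp_rot: [-0.007, 1.0, 0.003, -0.008]
ft_force: [-0.1, 1.0, -3.0]
finger_gap: 0.441
```

```bash
python3 settle.py 6;  python3 look.py w11 pad_a:15
```

```text
27.00 [ 632.81 -167.71  108.67] yaw 0.37 tilt [-0.95  0.75] F [-0.1  1.  -3. ] gap 0.441
27.25 [ 639.13 -170.52  115.58] yaw 0.37 tilt [-0.15  0.47] F [-0.2 -0.4 -1.5] gap 0.437
27.30 [ 639.05 -170.48  115.63] yaw 0.37 tilt [-0.14  0.47] F [-0.   0.3 -2.4] gap 0.439
[ 0.01   0.79   0.375  1.576 -0.363  0.851  0.534] [ -0.  -58.7   6.6 -15.9  -0.1   0.1  -0. ]
t 27.30 ee [ 639.1 -170.5  115.6] jaw yaw 0.4 tilt [-0.14  0.47] gap 0.439
pad_a 0.97 box [253  11  64  19] z 16.1 circ [633.  -14.1] r 25.2 mid [633.  -32.9] d-from-tcp [ -6.  156.3] bgr [55 70 80]
pad_a 0.70 box [250 184  71  59] z 16.1 circ [ 632.7 -168.6] r 29.4 mid [ 632.6 -162.9] d-from-tcp [-6.4  1.9] bgr [36 44 48]
pad_a 0.60 box [266  91  60  81] z 36.1 circ [633.7 -91.2] r 12.1 mid [640.3 -95.5] d-from-tcp [-5.4 79.3] bgr [69 80 85]
```

Emit:
{"op": "carry_out", "data": {"motion": [{"dp": [-6, 2, -18], "yaw": 0, "gripper": 0}]}}

```text
t: 27.5
ee_pos: [0.6358, -0.1694, 0.1002]
tcp_rot: [-0.003, 1.0, 0.003, 0.002]
ft_force: [0.8, 0.1, -2.1]
finger_gap: 0.436
```

```bash
python3 settle.py 7
```

```text
27.50 [ 635.77 -169.37  100.21] yaw 0.38 tilt [0.23 0.37] F [ 0.8  0.1 -2.1] gap 0.436
27.75 [ 633.32 -168.49   98.12] yaw 0.37 tilt [-0.11  0.47] F [ 0.3 -0.1 -1. ] gap 0.438
27.85 [ 633.51 -168.56   98.21] yaw 0.37 tilt [-0.09  0.46] F [-0.4 -0.1 -1.6] gap 0.438
[ 0.013  0.803  0.365  1.606 -0.374  0.807  0.545] [ -0.  -58.9   6.6 -15.2  -0.1   0.1  -0. ]
```

Emit:
{"op": "carry_out", "data": {"motion": [{"dp": [0, 0, -18], "yaw": 0, "gripper": 0}]}}

```text
t: 27.95
ee_pos: [0.6361, -0.1695, 0.0829]
tcp_rot: [-0.003, 1.0, 0.003, 0.002]
ft_force: [0.5, -0.2, -1.6]
finger_gap: 0.436
```

```bash
python3 settle.py 8
```

```text
27.95 [ 636.1  -169.54   82.95] yaw 0.38 tilt [0.26 0.36] F [ 0.5 -0.2 -1.6] gap 0.436
28.20 [ 633.86 -168.77   80.8 ] yaw 0.37 tilt [-0.05  0.45] F [ 0.8 -0.3 -1.5] gap 0.436
28.35 [ 633.98 -168.75   80.94] yaw 0.37 tilt [-0.02  0.44] F [ 1.3 -0.1 -2.9] gap 0.444
[ 0.019  0.824  0.354  1.615 -0.384  0.775  0.553] [  0.  -59.5   6.6 -14.8  -0.    0.1  -0. ]
```

Emit:
{"op": "carry_out", "data": {"motion": [{"dp": [-1.5, 0.5, -7], "yaw": 0, "gripper": 0}]}}

```text
t: 28.45
ee_pos: [0.6336, -0.1687, 0.0751]
tcp_rot: [-0.003, 1.0, 0.003, 0.001]
ft_force: [0.3, 0.1, -1.1]
finger_gap: 0.439
```

```bash
python3 settle.py 7
```

```text
28.45 [ 633.62 -168.69   75.08] yaw 0.37 tilt [0.14 0.4 ] F [ 0.3  0.1 -1.1] gap 0.439
28.70 [ 632.38 -168.23   73.83] yaw 0.37 tilt [-0.04  0.45] F [-0.1 -0.3 -2.1] gap 0.434
28.80 [ 632.55 -168.33   74.01] yaw 0.37 tilt [-0.02  0.44] F [ 0.7  0.4 -1.9] gap 0.438
[ 0.021  0.831  0.35   1.623 -0.388  0.759  0.557] [ -0.  -59.6   6.5 -14.5  -0.1   0.1   0. ]
```

Emit:
{"op": "carry_out", "data": {"motion": [{"dp": [0, 0, -2.5], "yaw": 0, "gripper": 0}]}}

```text
t: 28.9
ee_pos: [0.633, -0.1684, 0.0719]
tcp_rot: [-0.004, 1.0, 0.003, 0.0]
ft_force: [0.6, -0.9, -1.5]
finger_gap: 0.435
```

```bash
python3 settle.py 7
```

```text
28.90 [ 632.97 -168.44   71.86] yaw 0.37 tilt [0.04 0.42] F [ 0.6 -0.9 -1.5] gap 0.435
29.15 [ 632.5  -168.3    71.46] yaw 0.37 tilt [-0.02  0.44] F [ 0.6 -0.9 -1.6] gap 0.438
29.25 [ 632.49 -168.33   71.47] yaw 0.37 tilt [-0.02  0.44] F [-0.  -0.3 -1.5] gap 0.439
[ 0.022  0.835  0.348  1.624 -0.389  0.755  0.558] [  0.  -59.8   6.5 -14.5  -0.    0.1   0. ]
```

Emit:
{"op": "carry_out", "data": {"motion": [{"dp": [0, 0, -1], "yaw": 0, "gripper": 0}]}}

```text
t: 29.35
ee_pos: [0.6326, -0.1682, 0.0713]
tcp_rot: [-0.004, 1.0, 0.003, -0.0]
ft_force: [-4.0, 1.9, 10.4]
finger_gap: 0.438
```

```bash
python3 settle.py 5
```

```text
29.35 [ 632.55 -168.2    71.31] yaw 0.37 tilt [-0.01  0.46] F [-4.   1.9 10.4] gap 0.438
29.60 [ 632.53 -168.27   71.34] yaw 0.37 tilt [-0.    0.46] F [-1.1  0.3  5.5] gap 0.438
[ 0.022  0.835  0.348  1.624 -0.389  0.754  0.558] [  0.3 -55.6   6.1 -14.1  -0.1  -0.7   0. ]
```

Contact at 71.3 mm, as predicted (56.2 + 15). Release and rise.

Emit:
{"op": "carry_out", "data": {"motion": [{"dp": [0, 0, 0], "yaw": 0, "gripper": 0.7}, {"dp": [0, 0, 0], "yaw": 0, "gripper": 0.7}, {"dp": [0, 0, 0], "yaw": 0, "gripper": 0.7}, {"dp": [0, 0, 0], "yaw": 0, "gripper": 0.7}]}}

```text
t: 30.0
ee_pos: [0.6334, -0.1686, 0.0717]
tcp_rot: [-0.004, 1.0, 0.003, 0.001]
ft_force: [-0.2, -0.8, 0.7]
finger_gap: 0.694
```

```bash
python3 settle.py 4
```

```text
30.00 [ 633.4  -168.63   71.68] yaw 0.37 tilt [0.11 0.41] F [-0.2 -0.8  0.7] gap 0.694
30.20 [ 633.28 -168.59   71.66] yaw 0.37 tilt [0.1  0.41] F [ 0.1 -0.1 -0.7] gap 0.697
[ 0.022  0.834  0.348  1.624 -0.389  0.753  0.558] [  0.  -58.7   6.4 -14.1  -0.    0.1  -0. ]
```

Emit:
{"op": "carry_out", "data": {"motion": [{"dp": [0, 0, 25], "yaw": 0, "gripper": 0.7}]}}

```text
t: 30.3
ee_pos: [0.6308, -0.1676, 0.0938]
tcp_rot: [-0.005, 1.0, 0.003, -0.002]
ft_force: [0.5, 0.6, 0.1]
finger_gap: 0.7
```

```bash
python3 settle.py 5
```

```text
30.30 [ 630.8  -167.57   93.82] yaw 0.37 tilt [-0.27  0.52] F [0.5 0.6 0.1] gap 0.700
30.55 [ 633.07 -168.39   96.28] yaw 0.38 tilt [0.08 0.43] F [ 0.6 -0.2 -0.5] gap 0.703
[ 0.014  0.803  0.363  1.611 -0.376  0.798  0.547] [  0.1 -58.8   6.6 -15.2  -0.    0.   -0. ]
```

Emit:
{"op": "carry_out", "data": {"motion": [{"dp": [0, 0, 45], "yaw": 0, "gripper": 0.7}]}}

```text
t: 30.65
ee_pos: [0.6284, -0.1662, 0.1351]
tcp_rot: [-0.006, 1.0, 0.003, -0.006]
ft_force: [1.0, 0.5, -0.3]
finger_gap: 0.702
```

```bash
python3 settle.py 6
```

```text
30.65 [ 628.42 -166.23  135.14] yaw 0.39 tilt [-0.66  0.64] F [ 1.   0.5 -0.3] gap 0.702
30.90 [ 632.59 -167.99  140.46] yaw 0.38 tilt [0.02 0.46] F [-0.7  0.8 -0.1] gap 0.702
30.95 [ 632.25 -167.87  140.01] yaw 0.39 tilt [-0.04  0.47] F [-0.   0.8 -0.6] gap 0.700
[-1.000e-03  7.510e-01  3.880e-01  1.582e+00 -3.520e-01  8.810e-01
  5.260e-01] [  0.1 -57.6   6.6 -16.5  -0.1   0.    0. ]
```

Emit:
{"op": "carry_out", "data": {"motion": [{"dp": [0, 0, 45], "yaw": 0, "gripper": 0.7}]}}

```text
t: 31.05
ee_pos: [0.6275, -0.1656, 0.1783]
tcp_rot: [-0.006, 1.0, 0.003, -0.007]
ft_force: [0.6, 0.2, 0.2]
finger_gap: 0.7
```

```bash
python3 settle.py 6; python3 look.py w12 pad_a:15 sleeve68_mid:68 sleeve84_mid:84
```

```text
31.05 [ 627.5  -165.63  178.33] yaw 0.39 tilt [-0.84  0.71] F [0.6 0.2 0.2] gap 0.700
31.30 [ 631.5  -167.44  183.75] yaw 0.38 tilt [-0.14  0.52] F [-0.  -0.1  0.4] gap 0.699
31.35 [ 631.23 -167.34  183.35] yaw 0.38 tilt [-0.19  0.53] F [-0.8  0.4  0.1] gap 0.699
[-0.013  0.703  0.41   1.544 -0.328  0.969  0.506] [  0.1 -56.4   6.6 -17.7  -0.1   0.1   0. ]
t 31.35 ee [ 631.2 -167.3  183.4] jaw yaw 0.4 tilt [-0.19  0.53] gap 0.699
pad_a 0.78 box [262  23  68  41] z 16.2 circ [632.9 -13. ] r 26.7 mid [632.6 -23.1] d-from-tcp [  1.7 154.4] bgr [47 58 64]
pad_a 0.75 box [265  94  60  62] z 16.8 circ [635.2 -90.3] r 29.3 mid [634.9 -90.4] d-from-tcp [ 4. 77.] bgr [59 68 73]
pad_a 0.62 box [260 167  60  43] z 16.2 circ [ 632.7 -167.5] r 28.5 mid [ 632.7 -160.3] d-from-tcp [ 1.5 -0.1] bgr [42 50 54]
sleeve68_mid 0.74 box [262  98  54  53] z 83.9 circ [633.8 -91.3] r 20.4 mid [633.7 -91.3] d-from-tcp [ 2.6 76.1] bgr [172 176 175]
sleeve84_mid 0.88 box [259 192  55  66] z 99.6 circ [ 631.5 -168.1] r 20.5 mid [ 631.6 -168.2] d-from-tcp [ 0.3 -0.7] bgr [117 121 122]
```

View pics/w12.png

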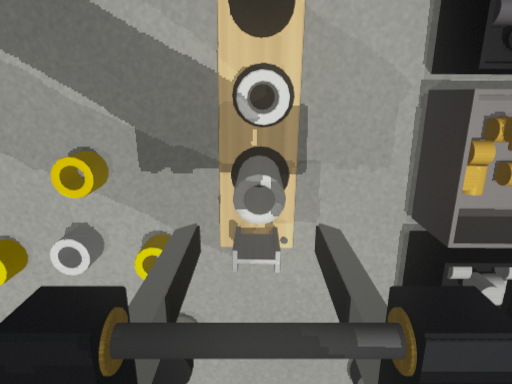

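Both sleeves stand: 84 with its rim at (260,200) and 68 at (263,95), each about 1 mm from its pad centre. The grey 36 is at (70,257), among three yellows. I'm moving to it.

Emit:
{"op": "carry_out", "data": {"motion": [{"dp": [-46, -20, 0], "yaw": 0, "gripper": 0.7}, {"dp": [-46, -20, 0], "yaw": 0, "gripper": 0.7}, {"dp": [-46, -20, 0], "yaw": 0, "gripper": 0.7}, {"dp": [-46, -20, 0], "yaw": 0, "gripper": 0.7}]}}

```text
t: 31.95
ee_pos: [0.4512, -0.2427, 0.1805]
tcp_rot: [-0.005, 1.0, 0.01, -0.0]
ft_force: [0.1, -0.9, -0.0]
finger_gap: 0.702
```

```bash
python3 settle.py 6; python3 look.py w13 sleeve36_mid:36
```

```text
31.95 [ 451.21 -242.65  180.47] yaw 1.14 tilt [-0.04  0.54] F [ 0.1 -0.9 -0. ] gap 0.702
32.20 [ 453.82 -242.18  180.91] yaw 1.09 tilt [0.04 0.56] F [ 0.3  0.  -0.3] gap 0.705
32.25 [ 454.43 -241.8   180.8 ] yaw 1.17 tilt [0.04 0.55] F [ 0. -0. -0.] gap 0.700
[ 0.164  0.516  0.407  1.935 -0.302  0.754  0.767] [  0.8 -43.3   5.  -14.1   0.    0.1  -0. ]
t 32.25 ee [ 454.4 -241.8  180.8] jaw yaw 1.2 tilt [0.04 0.55] gap 0.700
sleeve36_mid 0.83 box [240 187  44  42] z 36.8 circ [ 437.6 -251.5] r 20.6 mid [ 437.4 -251.5] d-from-tcp [-16.8  -9.7] bgr [137 140 139]
sleeve36_mid 0.83 box [257  97  48  48] z 37.0 circ [ 451.7 -167.6] r 20.4 mid [ 451.7 -167.4] d-from-tcp [-2.7 74.2] bgr [ 35 169 177]
sleeve36_mid 0.75 box [151 199  47  52] z 36.7 circ [ 348.9 -267.9] r 20.5 mid [ 349.  -267.8] d-from-tcp [-105.5  -26.1] bgr [ 17 139 156]
sleeve36_mid 0.67 box [328 197  46  53] z 36.7 circ [ 523.3 -260.3] r 20.5 mid [ 523.3 -260.1] d-from-tcp [ 68.9 -18.5] bgr [ 37 150 160]
```

View pics/w13.png

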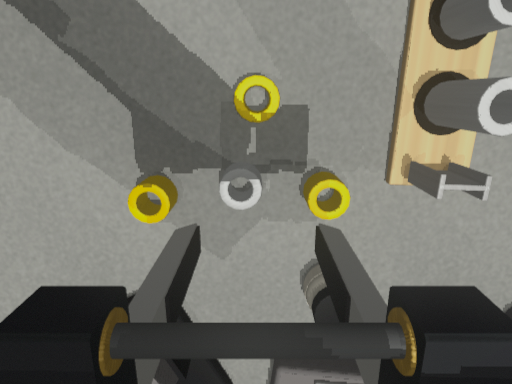

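The grey 36 mm sleeve is at (240,187), with yellow ones at (257,98), (151,200) and (328,197). The grey colour and 36.8 mm height confirm the choice. The side gaps of about 20 mm are enough with the jaws at 0.7.

Emit:
{"op": "carry_out", "data": {"motion": [{"dp": [-17, -10, -40], "yaw": -1, "gripper": 0.7}]}}

```text
t: 32.45
ee_pos: [0.4443, -0.2518, 0.1432]
tcp_rot: [-0.003, 1.0, 0.005, 0.006]
ft_force: [0.2, 0.5, -0.1]
finger_gap: 0.701
```

```bash
python3 settle.py 6
```

```text
32.45 [ 444.27 -251.82  143.22] yaw 0.57 tilt [0.64 0.31] F [ 0.2  0.5 -0.1] gap 0.701
32.70 [ 438.74 -251.28  141.16] yaw 0.29 tilt [0.06 0.55] F [-0.2 -0.5  0.2] gap 0.697
32.75 [ 439.14 -251.44  141.54] yaw 0.30 tilt [0.12 0.52] F [ 0.6 -0.5 -0.4] gap 0.698
[ 0.217  0.562  0.375  1.996 -0.345  0.647  0.823] [  0.2 -43.    4.5 -12.2  -0.    0.1  -0. ]
```

Emit:
{"op": "carry_out", "data": {"motion": [{"dp": [0, 0, -45], "yaw": 0, "gripper": 0.7}]}}

```text
t: 32.85
ee_pos: [0.4448, -0.2539, 0.101]
tcp_rot: [-0.001, 1.0, 0.003, 0.007]
ft_force: [0.9, 0.1, -0.3]
finger_gap: 0.7
```

```bash
python3 settle.py 6;python3 look.py w14 sleeve36_mid:36
```

```text
32.85 [ 444.82 -253.9   101.  ] yaw 0.39 tilt [0.81 0.16] F [ 0.9  0.1 -0.3] gap 0.700
33.10 [ 439.98 -251.74   97.92] yaw 0.32 tilt [0.19 0.48] F [-0.6 -0.3  0.3] gap 0.702
33.15 [ 440.22 -251.98   98.22] yaw 0.32 tilt [0.25 0.45] F [ 0.  -1.1 -0.3] gap 0.701
[ 0.253  0.631  0.325  2.027 -0.392  0.543  0.865] [ -0.  -44.8   4.2 -10.4  -0.    0.1  -0. ]
t 33.15 ee [ 440.2 -252.    98.2] jaw yaw 0.3 tilt [0.25 0.45] gap 0.701
sleeve36_mid 0.85 box [254 202  60  66] z 36.7 circ [ 437.3 -251.1] r 20.4 mid [ 437.4 -251.3] d-from-tcp [-2.9  0.9] bgr [124 127 126]
sleeve36_mid 0.81 box [136 220  67  67] z 36.6 circ [ 349.  -267.6] r 20.4 mid [ 349.  -267.2] d-from-tcp [-91.2 -15.6] bgr [ 15 123 141]
sleeve36_mid 0.76 box [275  83  63  69] z 36.8 circ [ 451.7 -167.7] r 20.5 mid [ 451.7 -167.8] d-from-tcp [11.4 84.3] bgr [ 40 190 196]
sleeve36_mid 0.72 box [368 213  66  64] z 36.6 circ [ 523.2 -260. ] r 20.6 mid [ 523.2 -259.9] d-from-tcp [83. -8.] bgr [ 24 146 160]
```

View pics/w14.png

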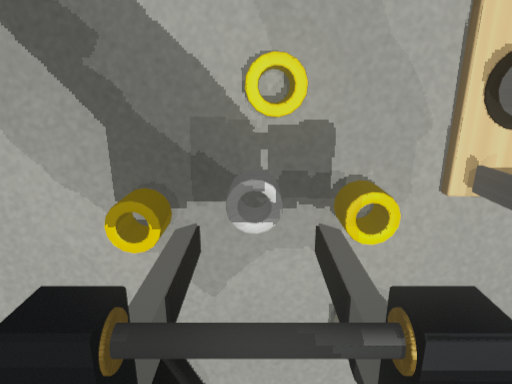

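The grey sleeve at (254,203) is centred between the fingers, and the yellows on either side at (137,220) and (368,213) stay outside them. I'm descending.

Emit:
{"op": "carry_out", "data": {"motion": [{"dp": [-4, 1, -30], "yaw": 0, "gripper": 0.7}]}}

```text
t: 33.35
ee_pos: [0.4399, -0.2529, 0.0716]
tcp_rot: [-0.002, 1.0, 0.003, 0.007]
ft_force: [1.0, -0.0, 0.3]
finger_gap: 0.699
```

```bash
python3 settle.py 7
```

```text
33.35 [ 439.93 -252.93   71.56] yaw 0.35 tilt [0.76 0.17] F [ 1.  -0.   0.3] gap 0.699
33.60 [ 436.65 -251.35   69.17] yaw 0.30 tilt [0.32 0.42] F [0.4 0.4 0.1] gap 0.699
33.70 [ 436.93 -251.43   69.27] yaw 0.31 tilt [0.36 0.39] F [ 0.2  0.9 -0.1] gap 0.700
[ 0.283  0.675  0.285  2.054 -0.423  0.466  0.895] [  0.  -46.4   4.1  -9.1  -0.    0.1  -0. ]
```

Emit:
{"op": "carry_out", "data": {"motion": [{"dp": [-1, 0, -28], "yaw": 0, "gripper": 0.7}]}}

```text
t: 33.8
ee_pos: [0.439, -0.2531, 0.0441]
tcp_rot: [-0.001, 1.0, 0.003, 0.007]
ft_force: [0.9, -0.5, -1.0]
finger_gap: 0.699
```

```bash
python3 settle.py 7
```

```text
33.80 [ 439.01 -253.13   44.08] yaw 0.34 tilt [0.75 0.16] F [ 0.9 -0.5 -1. ] gap 0.699
34.05 [ 436.2  -251.72   42.04] yaw 0.30 tilt [0.39 0.37] F [-0.4 -0.1 -0.7] gap 0.698
34.15 [ 436.44 -251.8    42.18] yaw 0.31 tilt [0.43 0.35] F [ 0.8  0.5 -0.7] gap 0.702
[ 0.311  0.721  0.246  2.067 -0.449  0.401  0.919] [  0.  -47.5   3.8  -7.8  -0.    0.1  -0. ]
```

Emit:
{"op": "carry_out", "data": {"motion": [{"dp": [-1, 0, -18], "yaw": 0, "gripper": 0.7}]}}

```text
t: 34.25
ee_pos: [0.4375, -0.2529, 0.0262]
tcp_rot: [-0.002, 1.0, 0.003, 0.006]
ft_force: [0.5, 0.4, -0.4]
finger_gap: 0.695
```

```bash
python3 settle.py 7
```

```text
34.25 [ 437.47 -252.85   26.23] yaw 0.34 tilt [0.69 0.2 ] F [ 0.5  0.4 -0.4] gap 0.695
34.50 [ 435.71 -252.     24.81] yaw 0.31 tilt [0.46 0.33] F [-0.4 -0.1 -0.3] gap 0.703
34.60 [ 435.86 -252.04   24.86] yaw 0.31 tilt [0.48 0.32] F [-0.4  0.9  0.2] gap 0.699
[ 0.33   0.751  0.219  2.074 -0.464  0.359  0.934] [  0.  -48.4   3.6  -7.   -0.    0.1  -0. ]
```

Emit:
{"op": "carry_out", "data": {"motion": [{"dp": [1, 1, -5], "yaw": 0, "gripper": 0.7}]}}

```text
t: 34.7
ee_pos: [0.4374, -0.2515, 0.0206]
tcp_rot: [-0.002, 1.0, 0.003, 0.005]
ft_force: [-0.5, -0.2, -0.2]
finger_gap: 0.7
```

```bash
python3 settle.py 5
```

```text
34.70 [ 437.38 -251.5    20.56] yaw 0.30 tilt [0.56 0.26] F [-0.5 -0.2 -0.2] gap 0.700
34.95 [ 436.81 -250.96   19.82] yaw 0.32 tilt [0.47 0.33] F [ 0.1 -0.1  0.2] gap 0.695
[ 0.331  0.76   0.212  2.075 -0.468  0.348  0.935] [ -0.  -48.7   3.5  -6.9  -0.    0.1  -0. ]
```

Emit:
{"op": "carry_out", "data": {"motion": [{"dp": [0, 0, 0], "yaw": 0, "gripper": 0}, {"dp": [0, 0, 0], "yaw": 0, "gripper": 0}, {"dp": [0, 0, 0], "yaw": 0, "gripper": 0}, {"dp": [0, 0, 0], "yaw": 0, "gripper": 0}, {"dp": [0, 0, 0], "yaw": 0, "gripper": 0}]}}

```text
t: 35.45
ee_pos: [0.4369, -0.2512, 0.0199]
tcp_rot: [-0.003, 1.0, 0.003, 0.004]
ft_force: [0.4, 0.3, 0.8]
finger_gap: 0.445
```

```bash
python3 settle.py 5
```

```text
35.45 [ 436.89 -251.16   19.94] yaw 0.30 tilt [0.48 0.31] F [0.4 0.3 0.8] gap 0.445
35.70 [ 436.89 -251.14   19.93] yaw 0.31 tilt [0.48 0.31] F [0.3 0.1 0. ] gap 0.446
[ 0.331  0.76   0.213  2.074 -0.468  0.348  0.935] [  0.  -48.8   3.6  -6.8  -0.    0.1  -0. ]
```

Emit:
{"op": "carry_out", "data": {"motion": [{"dp": [0, 0, 20], "yaw": 0, "gripper": 0}, {"dp": [0, 0, 40], "yaw": 0, "gripper": 0}, {"dp": [0, 0, 40], "yaw": 0, "gripper": 0}]}}

```text
t: 36.0
ee_pos: [0.4327, -0.2488, 0.1177]
tcp_rot: [-0.006, 1.0, 0.002, -0.001]
ft_force: [1.6, 0.1, -0.4]
finger_gap: 0.444
```

```bash
python3 settle.py 5
```

```text
36.00 [ 432.68 -248.83  117.73] yaw 0.26 tilt [-0.15  0.66] F [ 1.6  0.1 -0.4] gap 0.444
36.25 [ 433.36 -248.71  116.8 ] yaw 0.31 tilt [-0.03  0.63] F [-1.2  1.2 -0.9] gap 0.443
[ 0.232  0.597  0.356  2.029 -0.38   0.585  0.858] [ -0.1 -45.9   4.8 -11.8  -0.    0.1  -0. ]
```

Emit:
{"op": "carry_out", "data": {"motion": [{"dp": [0, 10, 40], "yaw": 0, "gripper": 0}, {"dp": [5, 30, 40], "yaw": 0, "gripper": 0}, {"dp": [20, 40, 0], "yaw": 0, "gripper": 0}, {"dp": [20, 40, 0], "yaw": 0, "gripper": 0}, {"dp": [20, 40, 0], "yaw": 0, "gripper": 0}, {"dp": [20, 40, 0], "yaw": 0, "gripper": 0}, {"dp": [20, 40, 0], "yaw": 0, "gripper": 0}, {"dp": [20, 40, 0], "yaw": 0, "gripper": 0}]}}

```text
t: 37.05
ee_pos: [0.5512, 0.0363, 0.1872]
tcp_rot: [-0.006, 1.0, -0.006, -0.012]
ft_force: [0.7, -0.9, -0.5]
finger_gap: 0.445
```

```bash
python3 settle.py 6; python3 look.py w15 pad_a:15
```

```text
37.05 [551.24  36.31 187.19] yaw -0.67 tilt [-1.38  0.68] F [ 0.7 -0.9 -0.5] gap 0.445
37.30 [550.52  33.83 187.5 ] yaw -0.66 tilt [-1.37  0.63] F [ 0.6 -0.8 -0.3] gap 0.443
37.35 [550.55  32.98 187.98] yaw -0.77 tilt [-1.34  0.64] F [ 0.4  0.  -0.7] gap 0.446
[-0.393  0.571  0.449  1.814 -0.331  0.855  0.206] [ -1.1 -46.2   5.  -15.9  -0.1   0.1   0. ]
t 37.35 ee [550.6  33.  188. ] jaw yaw -0.8 tilt [-1.34  0.64] gap 0.446
pad_a 0.86 box [349 272  34  34] z 16.6 circ [639.9 -85.8] r 24.1 mid [645.5 -79.1] d-from-tcp [  89.3 -118.8] bgr [54 65 70]
pad_a 0.66 box [340 213  57  58] z 16.1 circ [633.   -8.8] r 29.7 mid [632.7  -8.7] d-from-tcp [ 82.4 -41.8] bgr [53 65 72]
pad_a 0.59 box [342 139  59  65] z 16.2 circ [631.   66.2] r 29.5 mid [630.9  66.3] d-from-tcp [80.5 33.3] bgr [49 61 68]
```

View pics/w15.png

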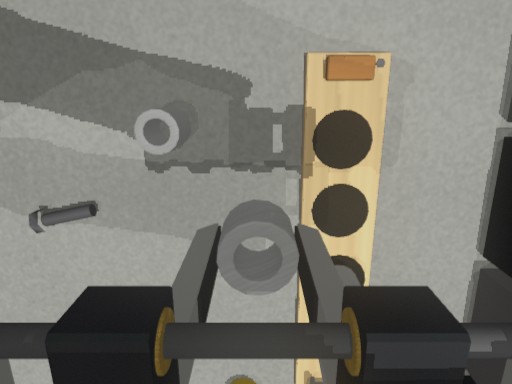

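The picture shows the end pad by the low block at (342,138), the next pad at (340,210), and the held sleeve.

Emit:
{"op": "carry_out", "data": {"motion": [{"dp": [45, 18, 20], "yaw": 0.8, "gripper": 0}]}}

```text
t: 37.55
ee_pos: [0.584, 0.0453, 0.2045]
tcp_rot: [-0.005, 1.0, -0.005, -0.021]
ft_force: [1.7, -0.2, -0.5]
finger_gap: 0.445
```

```bash
python3 settle.py 6
```

```text
37.55 [584.03  45.27 204.47] yaw -0.55 tilt [-2.37  0.55] F [ 1.7 -0.2 -0.5] gap 0.445
37.80 [594.68  49.05 208.21] yaw -0.12 tilt [-1.29  0.62] F [-1.  -1.1 -0.4] gap 0.439
37.85 [594.2   49.05 208.05] yaw -0.13 tilt [-1.33  0.63] F [-0.4 -0.6 -1.8] gap 0.441
[-0.399  0.609  0.453  1.669 -0.324  0.962  0.174] [ -0.2 -50.3   6.  -17.6  -0.1   0.1   0. ]
```

Emit:
{"op": "carry_out", "data": {"motion": [{"dp": [42, 16, 0], "yaw": 0, "gripper": 0}]}}

```text
t: 37.95
ee_pos: [0.6294, 0.0609, 0.2073]
tcp_rot: [-0.005, 1.0, -0.005, -0.017]
ft_force: [1.2, -0.5, 0.2]
finger_gap: 0.446
```

```bash
python3 settle.py 6
```

```text
37.95 [629.43  60.88 207.32] yaw -0.53 tilt [-1.9   0.56] F [ 1.2 -0.5  0.2] gap 0.446
38.20 [635.09  64.16 207.61] yaw -0.19 tilt [-1.43  0.6 ] F [ 0.1  0.4 -1.4] gap 0.442
38.25 [635.04  64.03 207.88] yaw -0.20 tilt [-1.41  0.6 ] F [-0.3 -0.3 -0.7] gap 0.445
[-0.394  0.671  0.448  1.545 -0.334  1.027  0.146] [ -0.3 -54.    6.4 -18.1  -0.1   0.1   0. ]
```

Emit:
{"op": "carry_out", "data": {"motion": [{"dp": [-6, 0, -45], "yaw": 0, "gripper": 0}, {"dp": [0, 0, -5], "yaw": 0, "gripper": 0}]}}

```text
t: 38.45
ee_pos: [0.6283, 0.0629, 0.1589]
tcp_rot: [-0.005, 1.0, -0.003, -0.011]
ft_force: [-0.1, 1.0, -1.5]
finger_gap: 0.443
```

```bash
python3 settle.py 6
```

```text
38.45 [628.3   62.87 158.85] yaw -0.30 tilt [-1.27  0.63] F [-0.1  1.  -1.5] gap 0.443
38.70 [634.94  62.81 164.93] yaw -0.27 tilt [-0.49  0.66] F [ 0.5  0.  -1.1] gap 0.442
38.75 [634.87  62.93 164.8 ] yaw -0.26 tilt [-0.49  0.66] F [ 0.3  0.3 -1. ] gap 0.442
[-0.384  0.707  0.427  1.606 -0.362  0.915  0.173] [  0.1 -54.8   6.7 -16.5  -0.1   0.1  -0. ]
```

Emit:
{"op": "carry_out", "data": {"motion": [{"dp": [-7, 3, -32], "yaw": 0.3, "gripper": 0}, {"dp": [0, 0, -4], "yaw": 0, "gripper": 0}]}}

```text
t: 38.95
ee_pos: [0.6304, 0.0662, 0.1316]
tcp_rot: [-0.006, 1.0, 0.001, -0.001]
ft_force: [-0.6, 0.0, -1.7]
finger_gap: 0.444
```

```bash
python3 settle.py 6; python3 look.py w16 pad_a:15
```

```text
38.95 [630.35  66.22 131.6 ] yaw 0.07 tilt [-0.13  0.72] F [-0.6  0.  -1.7] gap 0.444
39.20 [634.26  64.97 135.02] yaw -0.00 tilt [0.33 0.68] F [-0.1 -0.  -1.5] gap 0.444
39.25 [634.08  65.03 134.86] yaw -0.00 tilt [0.31 0.69] F [-0.3  0.3 -0.9] gap 0.444
[-0.379  0.734  0.407  1.648 -0.383  0.833  0.194] [ -0.  -55.4   6.6 -15.6  -0.1   0.   -0. ]
t 39.25 ee [634.1  65.  134.9] jaw yaw -0.0 tilt [0.31 0.69] gap 0.444
pad_a 0.84 box [254 180  69  61] z 16.1 circ [631.1  65.8] r 29.9 mid [631.   70.1] d-from-tcp [-3.   0.8] bgr [36 44 49]
pad_a 0.80 box [259 246  32  13] z 16.0 circ [633.9  11. ] r 10.9 mid [634.2  11.2] d-from-tcp [ -0.2 -54. ] bgr [50 55 57]
pad_a 0.78 box [260 318  46  12] z 16.1 circ [634.9 -83.8] r 24.0 mid [635.1 -67.4] d-from-tcp [   0.9 -148.8] bgr [45 56 63]
```

Emit:
{"op": "carry_out", "data": {"motion": [{"dp": [-3, 1, -40], "yaw": 0, "gripper": 0}]}}

```text
t: 39.45
ee_pos: [0.636, 0.0659, 0.0992]
tcp_rot: [-0.006, 1.0, 0.0, 0.008]
ft_force: [1.5, -0.3, -0.4]
finger_gap: 0.445
```

```bash
python3 settle.py 7
```

```text
39.45 [636.    65.89  99.24] yaw -0.00 tilt [0.97 0.73] F [ 1.5 -0.3 -0.4] gap 0.445
39.70 [631.24  65.96  95.32] yaw -0.00 tilt [0.31 0.68] F [-1.2  0.4 -0.7] gap 0.444
39.80 [631.82  65.97  95.93] yaw -0.00 tilt [0.4  0.69] F [0.7 0.2 0.1] gap 0.446
[-0.367  0.779  0.381  1.682 -0.409  0.753  0.216] [ -0.  -55.9   6.4 -14.2  -0.1   0.   -0. ]
```

Emit:
{"op": "carry_out", "data": {"motion": [{"dp": [-1, 0, -35], "yaw": 0, "gripper": 0}]}}

```text
t: 39.9
ee_pos: [0.6361, 0.066, 0.066]
tcp_rot: [-0.006, 1.0, 0.0, 0.009]
ft_force: [1.4, -0.6, -0.9]
finger_gap: 0.445
```

```bash
python3 settle.py 8
```

```text
39.90 [636.07  65.98  65.99] yaw 0.01 tilt [1.08 0.74] F [ 1.4 -0.6 -0.9] gap 0.445
40.15 [631.6   65.86  62.22] yaw -0.01 tilt [0.48 0.69] F [ 0.5  0.3 -0.2] gap 0.448
40.30 [631.85  65.95  62.37] yaw -0.00 tilt [0.53 0.7 ] F [-0.2 -1.1 -0.8] gap 0.444
[-0.352  0.822  0.356  1.701 -0.432  0.687  0.236] [  0.  -57.2   6.4 -13.2  -0.1   0.   -0. ]
```

Emit:
{"op": "carry_out", "data": {"motion": [{"dp": [-1, 0, -15], "yaw": 0, "gripper": 0}]}}

```text
t: 40.4
ee_pos: [0.6332, 0.066, 0.0495]
tcp_rot: [-0.006, 1.0, 0.0, 0.007]
ft_force: [1.1, 0.6, 0.3]
finger_gap: 0.445
```

```bash
python3 settle.py 8
```

```text
40.40 [633.2   66.03  49.53] yaw 0.01 tilt [0.85 0.72] F [1.1 0.6 0.3] gap 0.445
40.65 [630.6   65.88  47.09] yaw -0.00 tilt [0.5  0.69] F [ 0.6 -0.4 -1. ] gap 0.443
40.80 [630.98  65.9   47.5 ] yaw -0.00 tilt [0.55 0.7 ] F [-1.2 -0.4 -0.8] gap 0.445
[-0.345  0.841  0.344  1.709 -0.442  0.658  0.244] [ -0.  -57.7   6.3 -12.7  -0.1   0.   -0. ]
```

Emit:
{"op": "carry_out", "data": {"motion": [{"dp": [0, 0.3, -9], "yaw": 0, "gripper": 0}]}}

```text
t: 40.9
ee_pos: [0.6322, 0.0661, 0.0394]
tcp_rot: [-0.006, 1.0, -0.0, 0.006]
ft_force: [0.2, -1.3, -0.9]
finger_gap: 0.443
```

```bash
python3 settle.py 7
```

```text
40.90 [632.25  66.12  39.44] yaw -0.01 tilt [0.71 0.7 ] F [ 0.2 -1.3 -0.9] gap 0.443
41.15 [630.87  66.13  38.26] yaw -0.01 tilt [0.53 0.69] F [-0.2 -0.5 -0.5] gap 0.443
41.25 [631.07  66.15  38.54] yaw -0.01 tilt [0.56 0.69] F [-0.1  0.4 -0.9] gap 0.442
[-0.342  0.854  0.337  1.712 -0.448  0.643  0.249] [ -0.  -58.    6.3 -12.4  -0.1   0.   -0. ]
```

Emit:
{"op": "carry_out", "data": {"motion": [{"dp": [0, 0, -3], "yaw": 0, "gripper": 0}]}}

```text
t: 41.35
ee_pos: [0.6316, 0.0661, 0.0359]
tcp_rot: [-0.006, 1.0, -0.0, 0.005]
ft_force: [0.2, -0.0, -0.1]
finger_gap: 0.446
```

```bash
python3 settle.py 7
```

```text
41.35 [631.56  66.14  35.93] yaw -0.01 tilt [0.62 0.7 ] F [ 0.2 -0.  -0.1] gap 0.446
41.60 [631.1   66.15  35.55] yaw -0.01 tilt [0.56 0.69] F [-0.2  0.2 -0.9] gap 0.445
41.70 [631.14  66.18  35.6 ] yaw -0.01 tilt [0.56 0.7 ] F [-0.1 -0.7 -1.5] gap 0.445
[-0.34   0.858  0.334  1.712 -0.45   0.637  0.25 ] [ -0.  -58.2   6.3 -12.4  -0.1   0.   -0. ]
```

Emit:
{"op": "carry_out", "data": {"motion": [{"dp": [0, 0, -1], "yaw": 0, "gripper": 0}]}}

```text
t: 41.8
ee_pos: [0.6314, 0.0663, 0.0349]
tcp_rot: [-0.006, 1.0, 0.0, 0.005]
ft_force: [-2.2, -0.1, 8.0]
finger_gap: 0.443
```

```bash
python3 settle.py 5
```

```text
41.80 [631.36  66.28  34.94] yaw -0.00 tilt [0.59 0.71] F [-2.2 -0.1  8. ] gap 0.443
42.05 [631.35  66.27  34.99] yaw -0.00 tilt [0.59 0.71] F [-0.8 -0.   3. ] gap 0.441
[-0.34   0.859  0.333  1.713 -0.45   0.636  0.251] [  0.3 -55.6   6.1 -11.9  -0.1  -0.4   0. ]
```

Contact at 35 mm, as predicted. Release and rise.

Emit:
{"op": "carry_out", "data": {"motion": [{"dp": [0, 0, 0], "yaw": 0, "gripper": 0.7}, {"dp": [0, 0, 0], "yaw": 0, "gripper": 0.7}, {"dp": [0, 0, 0], "yaw": 0, "gripper": 0.7}, {"dp": [0, 0, 0], "yaw": 0, "gripper": 0.7}]}}

```text
t: 42.45
ee_pos: [0.6313, 0.0661, 0.0344]
tcp_rot: [-0.006, 1.0, -0.0, 0.005]
ft_force: [-0.6, -0.4, 0.7]
finger_gap: 0.695
```

```bash
python3 settle.py 4
```

```text
42.45 [631.29  66.05  34.38] yaw -0.01 tilt [0.59 0.68] F [-0.6 -0.4  0.7] gap 0.695
42.65 [631.37  66.05  34.52] yaw -0.01 tilt [0.6  0.68] F [-0.2  0.9  0. ] gap 0.694
[-0.34   0.859  0.333  1.713 -0.45   0.635  0.251] [  0.  -57.8   6.2 -12.2  -0.1   0.   -0. ]
```

Emit:
{"op": "carry_out", "data": {"motion": [{"dp": [0, 0, 25], "yaw": 0, "gripper": 0.7}]}}

```text
t: 42.75
ee_pos: [0.6287, 0.0661, 0.0569]
tcp_rot: [-0.006, 1.0, -0.0, 0.002]
ft_force: [0.2, 0.2, -0.7]
finger_gap: 0.699
```

```bash
python3 settle.py 5
```

```text
42.75 [628.75  66.08  56.89] yaw -0.01 tilt [0.24 0.66] F [ 0.2  0.2 -0.7] gap 0.699
43.00 [631.1   66.17  59.14] yaw -0.01 tilt [0.58 0.69] F [-0.9  0.5 -0.4] gap 0.700
[-0.351  0.825  0.353  1.705 -0.435  0.679  0.238] [  0.1 -57.9   6.5 -13.3  -0.1  -0.   -0. ]
```

Emit:
{"op": "carry_out", "data": {"motion": [{"dp": [0, 0, 45], "yaw": 0, "gripper": 0.7}]}}

```text
t: 43.1
ee_pos: [0.626, 0.0664, 0.0984]
tcp_rot: [-0.006, 1.0, 0.0, -0.001]
ft_force: [-0.6, 1.4, -0.3]
finger_gap: 0.7
```

```bash
python3 settle.py 6
```

```text
43.10 [626.01  66.44  98.4 ] yaw 0.01 tilt [-0.16  0.63] F [-0.6  1.4 -0.3] gap 0.700
43.35 [630.56  66.43 103.45] yaw 0.01 tilt [0.52 0.7 ] F [-0.5  0.8 -0.2] gap 0.701
43.40 [630.16  66.39 102.97] yaw 0.01 tilt [0.46 0.69] F [0.7 0.2 0.1] gap 0.701
[-0.372  0.768  0.387  1.683 -0.407  0.762  0.213] [  0.1 -56.5   6.7 -14.7  -0.1  -0.   -0. ]
```

Emit:
{"op": "carry_out", "data": {"motion": [{"dp": [0, 0, 45], "yaw": 0, "gripper": 0.7}, {"dp": [0, 0, 30], "yaw": 0, "gripper": 0.7}]}}

```text
t: 43.6
ee_pos: [0.6248, 0.0664, 0.172]
tcp_rot: [-0.005, 1.0, -0.0, -0.003]
ft_force: [1.2, 0.3, 0.8]
finger_gap: 0.699
```

```bash
python3 settle.py 6; python3 look.py w17 pad_a:15 sleeve36_mid:36 sleeve52_mid:52
```

```text
43.60 [624.76  66.38 172.04] yaw -0.00 tilt [-0.4   0.59] F [1.2 0.3 0.8] gap 0.699
43.85 [623.76  66.97 169.99] yaw 0.03 tilt [-0.5   0.63] F [-1.2 -0.6 -0.3] gap 0.701
43.90 [623.61  66.91 169.75] yaw 0.03 tilt [-0.53  0.61] F [-0.5  0.6 -0.7] gap 0.701
[-0.401  0.688  0.433  1.633 -0.359  0.909  0.172] [  0.  -54.3   6.7 -16.6  -0.1   0.1   0. ]
t 43.90 ee [623.6  66.9 169.8] jaw yaw 0.0 tilt [-0.53  0.61] gap 0.701
pad_a 0.56 box [268 172  58  50] z 16.2 circ [631.1  66.3] r 29.5 mid [631.1  71.6] d-from-tcp [ 7.5 -0.6] bgr [43 51 56]
sleeve36_mid 0.82 box [268 186  48  49] z 51.8 circ [630.6  66.2] r 20.3 mid [630.8  66.1] d-from-tcp [ 7.  -0.7] bgr [130 134 135]
sleeve52_mid 0.79 box [ 80 167  73  54] z 52.6 circ [457.2  80.1] r 20.7 mid [457.1  80.3] d-from-tcp [-166.4   13.2] bgr [133 136 135]
```

View pics/w17.png

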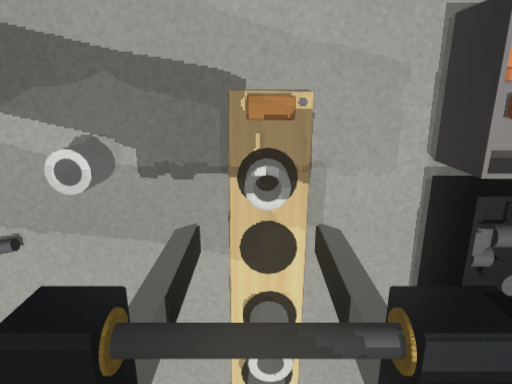

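The 36 stands centred on the end pad at (268,185). The third pad at (268,247) is empty, and the last sleeve, the 52, is at (70,170), world (457,80). I'm moving to it.

Emit:
{"op": "carry_out", "data": {"motion": [{"dp": [-42, 3, 0], "yaw": 0, "gripper": 0.7}, {"dp": [-42, 3, 0], "yaw": 0, "gripper": 0.7}, {"dp": [-42, 3, 0], "yaw": 0, "gripper": 0.7}, {"dp": [-42, 3, 0], "yaw": 0, "gripper": 0.7}]}}

```text
t: 44.5
ee_pos: [0.4561, 0.0772, 0.1679]
tcp_rot: [-0.004, 1.0, -0.001, -0.002]
ft_force: [-0.4, 0.5, -0.6]
finger_gap: 0.698
```

```bash
python3 settle.py 6; python3 look.py w18 sleeve52_mid:52
```

```text
44.50 [456.12  77.19 167.95] yaw -0.07 tilt [-0.22  0.41] F [-0.4  0.5 -0.6] gap 0.698
44.75 [459.17  77.49 168.62] yaw -0.05 tilt [-0.09  0.43] F [ 1.5  0.  -0.1] gap 0.702
44.80 [459.71  77.37 168.59] yaw -0.06 tilt [-0.07  0.42] F [-0.2 -0.1  0. ] gap 0.697
[-0.54   0.478  0.452  2.075 -0.347  0.66   0.144] [ -0.2 -39.    4.3 -12.3  -0.    0.1   0. ]
t 44.80 ee [459.7  77.4 168.6] jaw yaw -0.1 tilt [-0.07  0.42] gap 0.697
sleeve52_mid 0.60 box [255 178  48  52] z 52.8 circ [456.5  80.3] r 20.5 mid [456.9  80.3] d-from-tcp [-3.2  3. ] bgr [126 129 128]
```

Emit:
{"op": "carry_out", "data": {"motion": [{"dp": [-3, 3, -45], "yaw": 0, "gripper": 0.7}]}}

```text
t: 45.0
ee_pos: [0.4627, 0.0804, 0.1262]
tcp_rot: [-0.004, 1.0, -0.001, 0.005]
ft_force: [1.0, 1.1, -0.8]
finger_gap: 0.697
```

```bash
python3 settle.py 7; python3 look.py w19 sleeve52_mid:52
```

```text
45.00 [462.67  80.43 126.25] yaw -0.11 tilt [0.59 0.51] F [ 1.   1.1 -0.8] gap 0.697
45.25 [457.33  79.67 123.97] yaw -0.12 tilt [-0.09  0.39] F [-0.  -0.6  1.2] gap 0.701
45.35 [457.79  79.95 124.63] yaw -0.11 tilt [0.03 0.42] F [ 0.7  0.1 -0.2] gap 0.700
[-0.5    0.548  0.393  2.121 -0.411  0.544  0.195] [  0.1 -40.1   4.2 -10.5  -0.    0.1  -0. ]
t 45.35 ee [457.8  79.9 124.6] jaw yaw -0.1 tilt [0.03 0.42] gap 0.700
sleeve52_mid 0.69 box [258 195  57  65] z 52.7 circ [456.7  80.3] r 20.6 mid [456.9  80.1] d-from-tcp [-1.1  0.3] bgr [120 123 122]
```

View pics/w19.png

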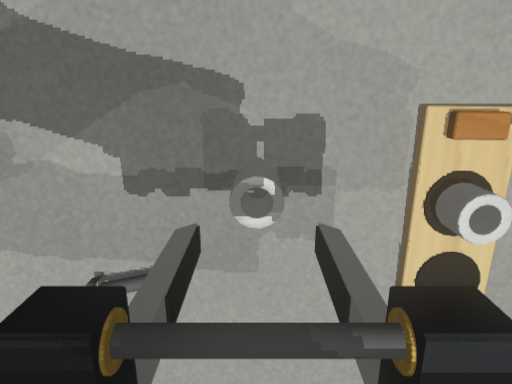

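The 52 sleeve at (257,203) is centred between the fingers, and the bolt at (120,280) is clear. I'm descending.

Emit:
{"op": "carry_out", "data": {"motion": [{"dp": [-1, 0, -35], "yaw": 0, "gripper": 0.7}]}}

```text
t: 45.55
ee_pos: [0.4606, 0.0809, 0.0927]
tcp_rot: [-0.005, 1.0, -0.0, 0.005]
ft_force: [0.1, 0.3, -1.6]
finger_gap: 0.698
```

```bash
python3 settle.py 6
```

```text
45.55 [460.63  80.94  92.7 ] yaw -0.06 tilt [0.59 0.55] F [ 0.1  0.3 -1.6] gap 0.698
45.80 [456.96  80.06  90.48] yaw -0.11 tilt [0.07 0.45] F [-0.1 -0.6 -0.1] gap 0.696
45.85 [457.24  80.15  90.67] yaw -0.10 tilt [0.11 0.46] F [-0.1  0.1  0.1] gap 0.698
[-0.458  0.606  0.335  2.148 -0.461  0.453  0.239] [  0.1 -41.9   4.   -8.7  -0.    0.1  -0. ]
```

Emit:
{"op": "carry_out", "data": {"motion": [{"dp": [-1, 0, -30], "yaw": 0, "gripper": 0.7}]}}

```text
t: 45.95
ee_pos: [0.4599, 0.0808, 0.0636]
tcp_rot: [-0.005, 1.0, -0.001, 0.005]
ft_force: [1.2, 0.8, -0.4]
finger_gap: 0.701
```

```bash
python3 settle.py 6
```

```text
45.95 [459.89  80.75  63.62] yaw -0.07 tilt [0.6  0.53] F [ 1.2  0.8 -0.4] gap 0.701
46.20 [456.72  80.11  61.64] yaw -0.11 tilt [0.16 0.47] F [ 0.  -0.4  0.7] gap 0.699
46.25 [456.9   80.14  61.75] yaw -0.11 tilt [0.2  0.47] F [ 0.9 -0.7 -0.2] gap 0.698
[-0.419  0.657  0.28   2.166 -0.5    0.376  0.273] [  0.1 -43.5   3.7  -7.2  -0.    0.1  -0. ]
```

Emit:
{"op": "carry_out", "data": {"motion": [{"dp": [0, 0, -22], "yaw": 0, "gripper": 0.7}]}}

```text
t: 46.35
ee_pos: [0.4595, 0.0806, 0.0421]
tcp_rot: [-0.005, 1.0, -0.001, 0.005]
ft_force: [0.6, 0.5, -0.1]
finger_gap: 0.695
```

```bash
python3 settle.py 7
```

```text
46.35 [459.48  80.62  42.12] yaw -0.08 tilt [0.55 0.52] F [ 0.6  0.5 -0.1] gap 0.695
46.60 [457.27  80.15  40.55] yaw -0.11 tilt [0.24 0.48] F [-0.9 -0.2  0.2] gap 0.699
46.70 [457.43  80.22  40.56] yaw -0.11 tilt [0.27 0.48] F [-0.2 -1.   0.4] gap 0.699
[-0.389  0.696  0.237  2.174 -0.526  0.32   0.295] [  0.  -44.8   3.4  -6.2  -0.    0.   -0. ]
```

Emit:
{"op": "carry_out", "data": {"motion": [{"dp": [-1, 0, -6], "yaw": 0, "gripper": 0.7}]}}

```text
t: 46.8
ee_pos: [0.4574, 0.0804, 0.0354]
tcp_rot: [-0.004, 1.0, -0.001, 0.003]
ft_force: [-1.2, -0.2, 0.5]
finger_gap: 0.699
```

```bash
python3 settle.py 6
```

```text
46.80 [457.37  80.4   35.37] yaw -0.09 tilt [0.4  0.49] F [-1.2 -0.2  0.5] gap 0.699
47.05 [456.34  80.21  34.56] yaw -0.11 tilt [0.25 0.48] F [ 0.5 -0.4 -0.2] gap 0.700
47.10 [456.41  80.19  34.56] yaw -0.11 tilt [0.26 0.48] F [ 0.   0.2 -0.2] gap 0.698
[-0.381  0.706  0.225  2.179 -0.534  0.303  0.303] [ -0.  -45.2   3.3  -5.8  -0.    0.   -0. ]
```

Emit:
{"op": "carry_out", "data": {"motion": [{"dp": [0, 0, 0], "yaw": 0, "gripper": 0}, {"dp": [0, 0, 0], "yaw": 0, "gripper": 0}, {"dp": [0, 0, 0], "yaw": 0, "gripper": 0}, {"dp": [0, 0, 0], "yaw": 0, "gripper": 0}, {"dp": [0, 0, 0], "yaw": 0, "gripper": 0}]}}

```text
t: 47.6
ee_pos: [0.4566, 0.0801, 0.0347]
tcp_rot: [-0.004, 1.0, -0.001, 0.002]
ft_force: [-0.6, 0.0, 0.4]
finger_gap: 0.445
```

```bash
python3 settle.py 5
```

```text
47.60 [456.59  80.13  34.67] yaw -0.12 tilt [0.28 0.48] F [-0.6  0.   0.4] gap 0.445
47.85 [456.61  80.14  34.67] yaw -0.12 tilt [0.28 0.48] F [ 0.1 -0.5  0.4] gap 0.447
[-0.381  0.706  0.225  2.179 -0.534  0.303  0.303] [ -0.  -45.3   3.3  -5.8  -0.    0.   -0. ]
```

Emit:
{"op": "carry_out", "data": {"motion": [{"dp": [0, 0, 20], "yaw": 0, "gripper": 0}, {"dp": [0, 0, 40], "yaw": 0, "gripper": 0}, {"dp": [0, 0, 40], "yaw": 0, "gripper": 0}, {"dp": [0, 0, 40], "yaw": 0, "gripper": 0}]}}

```text
t: 48.25
ee_pos: [0.4512, 0.079, 0.174]
tcp_rot: [-0.003, 1.0, -0.002, -0.005]
ft_force: [1.5, 0.4, -1.7]
finger_gap: 0.447
```

```bash
python3 settle.py 6
```

```text
48.25 [451.25  78.97 173.96] yaw -0.19 tilt [-0.52  0.3 ] F [ 1.5  0.4 -1.7] gap 0.447
48.50 [451.39  79.52 172.33] yaw -0.14 tilt [-0.48  0.35] F [ 0.5  0.3 -0.5] gap 0.449
48.55 [451.02  79.31 171.8 ] yaw -0.16 tilt [-0.55  0.32] F [ 0.5  0.5 -1.3] gap 0.447
[-0.571  0.471  0.483  2.085 -0.356  0.673  0.148] [ -0.1 -39.3   4.8 -13.4  -0.1   0.    0. ]
```

Emit:
{"op": "carry_out", "data": {"motion": [{"dp": [45, -22, 15], "yaw": 0, "gripper": 0}]}}

```text
t: 48.65
ee_pos: [0.4862, 0.0608, 0.1828]
tcp_rot: [-0.004, 1.0, 0.001, -0.013]
ft_force: [1.3, 0.3, -1.8]
finger_gap: 0.445
```

```bash
python3 settle.py 6
```

```text
48.65 [486.18  60.85 182.75] yaw 0.15 tilt [-1.52  0.44] F [ 1.3  0.3 -1.8] gap 0.445
48.90 [493.88  57.49 185.03] yaw -0.21 tilt [-0.75  0.3 ] F [-1.7 -0.2 -1.1] gap 0.448
48.95 [493.49  57.87 185.11] yaw -0.16 tilt [-0.77  0.31] F [-0.3 -0.1 -1. ] gap 0.446
[-0.504  0.503  0.489  1.97  -0.344  0.763  0.186] [  0.4 -41.4   5.4 -14.9  -0.    0.    0. ]
```

Emit:
{"op": "carry_out", "data": {"motion": [{"dp": [45, -22, 10], "yaw": 0, "gripper": 0}]}}

```text
t: 49.05
ee_pos: [0.5295, 0.0401, 0.1919]
tcp_rot: [-0.005, 1.0, 0.001, -0.015]
ft_force: [1.2, 0.8, -1.1]
finger_gap: 0.443
```

```bash
python3 settle.py 6
```

```text
49.05 [529.46  40.14 191.91] yaw 0.14 tilt [-1.68  0.54] F [ 1.2  0.8 -1.1] gap 0.443
49.30 [537.11  36.3  194.23] yaw -0.16 tilt [-0.92  0.33] F [-1.1 -0.5 -0.6] gap 0.453
49.35 [536.85  36.66 194.29] yaw -0.12 tilt [-0.92  0.34] F [-0.5 -0.  -1. ] gap 0.445
[-0.437  0.547  0.489  1.85  -0.341  0.844  0.223] [  0.5 -45.    6.  -16.   -0.    0.1  -0. ]
```

Emit:
{"op": "carry_out", "data": {"motion": [{"dp": [45, -22, 0], "yaw": 0, "gripper": 0}]}}

```text
t: 49.45
ee_pos: [0.5745, 0.0197, 0.1927]
tcp_rot: [-0.006, 1.0, 0.002, -0.014]
ft_force: [0.7, 1.0, -1.2]
finger_gap: 0.449
```

```bash
python3 settle.py 6
```

```text
49.45 [574.49  19.72 192.71] yaw 0.19 tilt [-1.59  0.64] F [ 0.7  1.  -1.2] gap 0.449
49.70 [580.58  15.35 193.74] yaw -0.10 tilt [-1.04  0.38] F [ 0.4  0.5 -0.5] gap 0.449
49.75 [580.4   15.64 193.85] yaw -0.07 tilt [-1.04  0.39] F [ 0.4 -0.4 -0.9] gap 0.445
[-0.371  0.607  0.481  1.733 -0.349  0.907  0.259] [  0.4 -48.9   6.6 -16.7  -0.    0.1  -0. ]
```

Emit:
{"op": "carry_out", "data": {"motion": [{"dp": [42, -22, 0], "yaw": 0, "gripper": 0}]}}

```text
t: 49.85
ee_pos: [0.616, -0.001, 0.1929]
tcp_rot: [-0.006, 1.0, 0.002, -0.014]
ft_force: [2.0, 0.6, -0.5]
finger_gap: 0.446
```

```bash
python3 settle.py 6; python3 look.py w20 pad_a:15
```

```text
49.85 [616.    -1.   192.85] yaw 0.21 tilt [-1.6   0.71] F [ 2.   0.6 -0.5] gap 0.446
50.10 [621.27  -5.51 193.63] yaw -0.05 tilt [-1.12  0.43] F [-0.8 -0.2 -2.1] gap 0.447
50.15 [621.16  -5.24 193.74] yaw -0.03 tilt [-1.12  0.45] F [-0.2  0.8 -0.5] gap 0.445
[-0.312  0.664  0.474  1.615 -0.356  0.969  0.285] [  0.5 -52.9   7.1 -17.4  -0.    0.1  -0. ]
t 50.15 ee [621.2  -5.2 193.7] jaw yaw -0.0 tilt [-1.12  0.45] gap 0.445
pad_a 0.67 box [272 101  59  64] z 16.2 circ [631.2  65.9] r 29.2 mid [631.1  65.7] d-from-tcp [10.  71.2] bgr [52 61 66]
pad_a 0.65 box [273 176  57  55] z 16.1 circ [632.9  -8.4] r 29.2 mid [632.5  -7.2] d-from-tcp [11.8 -3.1] bgr [43 51 55]
pad_a 0.57 box [270 308  52  28] z 16.0 circ [ 632.8 -167.9] r 28.9 mid [ 632.4 -166.7] d-from-tcp [  11.6 -162.6] bgr [50 57 59]
```

View pics/w20.png

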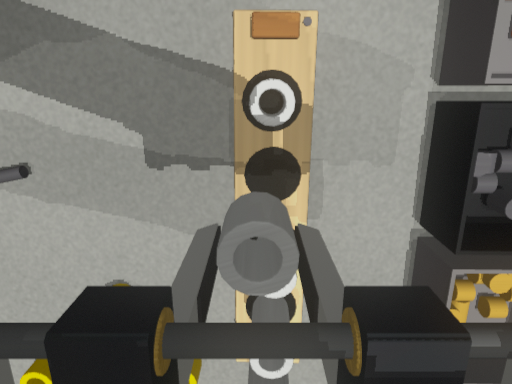

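The 36 is centred on its pad at (272,100). The empty pad at (273,175) is the target for the held 52. I'm correcting tilt and position.

Emit:
{"op": "carry_out", "data": {"motion": [{"dp": [16, -5, 0], "yaw": 0, "gripper": 0}]}}

```text
t: 50.35
ee_pos: [0.6355, -0.0085, 0.1943]
tcp_rot: [-0.005, 1.0, 0.001, -0.011]
ft_force: [0.2, -0.5, -0.8]
finger_gap: 0.445
```

```bash
python3 settle.py 6
```

```text
50.35 [635.45  -8.52 194.26] yaw 0.07 tilt [-1.21  0.54] F [ 0.2 -0.5 -0.8] gap 0.445
50.60 [636.58  -9.8  193.92] yaw -0.00 tilt [-1.13  0.46] F [-0.2 -0.2 -1.5] gap 0.449
50.65 [636.56  -9.78 193.91] yaw 0.00 tilt [-1.14  0.46] F [-0.1  0.1 -0.8] gap 0.447
[-0.296  0.686  0.472  1.569 -0.358  0.995  0.287] [  0.1 -54.5   7.1 -17.5  -0.1   0.1   0. ]
```

Emit:
{"op": "carry_out", "data": {"motion": [{"dp": [-6, 0, -45], "yaw": 0, "gripper": 0}, {"dp": [0, 0, -5], "yaw": 0, "gripper": 0}]}}

```text
t: 50.85
ee_pos: [0.6305, -0.009, 0.1446]
tcp_rot: [-0.004, 1.0, 0.0, -0.009]
ft_force: [-1.2, 0.3, -1.5]
finger_gap: 0.448
```

```bash
python3 settle.py 7; python3 look.py w21 pad_a:15
```

```text
50.85 [630.54  -9.01 144.56] yaw 0.04 tilt [-0.98  0.51] F [-1.2  0.3 -1.5] gap 0.448
51.10 [636.9  -10.54 150.66] yaw 0.02 tilt [-0.21  0.42] F [-0.3 -0.1 -0.5] gap 0.448
51.20 [636.63 -10.42 150.39] yaw 0.03 tilt [-0.23  0.44] F [ 0.1 -0.5 -0.2] gap 0.447
[-0.284  0.725  0.447  1.626 -0.389  0.884  0.317] [ -0.  -55.2   7.1 -16.1  -0.1   0.1  -0. ]
t 51.20 ee [636.6 -10.4 150.4] jaw yaw 0.0 tilt [-0.23  0.44] gap 0.447
pad_a 0.65 box [254 319  55  12] z 16.1 circ [ 632.8 -163.9] r 27.1 mid [ 633.  -156.9] d-from-tcp [  -3.9 -153.5] bgr [55 62 64]
pad_a 0.63 box [255 176  62  56] z 16.0 circ [632.8  -8.6] r 29.5 mid [632.4  -3.6] d-from-tcp [-3.9  1.8] bgr [38 46 50]
pad_a 0.58 box [255  95  70  72] z 16.1 circ [631.4  66.2] r 29.3 mid [631.6  65.9] d-from-tcp [-5.2 76.6] bgr [54 64 69]
```

Emit:
{"op": "carry_out", "data": {"motion": [{"dp": [-4, 2, -40], "yaw": 0, "gripper": 0}]}}

```text
t: 51.4
ee_pos: [0.6376, -0.0094, 0.1148]
tcp_rot: [-0.003, 1.0, 0.0, 0.004]
ft_force: [1.6, -0.8, -0.7]
finger_gap: 0.448
```

```bash
python3 settle.py 7
```

```text
51.40 [637.56  -9.37 114.77] yaw 0.01 tilt [0.44 0.4 ] F [ 1.6 -0.8 -0.7] gap 0.448
51.65 [632.88  -8.63 110.84] yaw 0.02 tilt [-0.23  0.42] F [-0.1  0.1 -0.5] gap 0.446
51.75 [633.46  -8.76 111.42] yaw 0.01 tilt [-0.13  0.42] F [ 0.3  0.2 -1.1] gap 0.448
[-0.273  0.767  0.421  1.666 -0.417  0.801  0.339] [ -0.1 -55.6   6.9 -14.6  -0.1   0.1  -0. ]
```

Emit:
{"op": "carry_out", "data": {"motion": [{"dp": [-1, 0, -35], "yaw": 0, "gripper": 0}]}}

```text
t: 51.85
ee_pos: [0.6376, -0.0094, 0.0815]
tcp_rot: [-0.003, 1.0, 0.0, 0.005]
ft_force: [0.8, -0.1, -2.0]
finger_gap: 0.447
```

```bash
python3 settle.py 8
```

```text
51.85 [637.61  -9.43  81.46] yaw 0.02 tilt [0.54 0.39] F [ 0.8 -0.1 -2. ] gap 0.447
52.10 [633.21  -9.01  77.67] yaw 0.01 tilt [-0.06  0.41] F [ 0.   0.1 -0.3] gap 0.450
52.25 [633.42  -8.86  77.85] yaw 0.02 tilt [-0.01  0.42] F [-0.3  0.3 -1.1] gap 0.447
[-0.259  0.809  0.396  1.688 -0.441  0.735  0.359] [  0.  -56.9   7.  -13.7  -0.1   0.1  -0. ]
```

Emit:
{"op": "carry_out", "data": {"motion": [{"dp": [0, 0, -15], "yaw": 0, "gripper": 0}]}}

```text
t: 52.35
ee_pos: [0.6357, -0.0091, 0.065]
tcp_rot: [-0.004, 1.0, 0.0, 0.003]
ft_force: [0.0, 0.2, -0.6]
finger_gap: 0.447
```

```bash
python3 settle.py 8
```

```text
52.35 [635.66  -9.11  64.99] yaw 0.02 tilt [0.3 0.4] F [ 0.   0.2 -0.6] gap 0.447
52.60 [633.23  -8.93  62.56] yaw 0.01 tilt [-0.04  0.41] F [-0.  -0.9 -0.5] gap 0.447
52.75 [633.55  -8.97  62.96] yaw 0.01 tilt [0.   0.41] F [-0.6  0.5 -0.7] gap 0.451
[-0.252  0.829  0.385  1.694 -0.451  0.708  0.368] [ -0.  -57.5   6.9 -13.2  -0.1   0.1  -0. ]
```

Emit:
{"op": "carry_out", "data": {"motion": [{"dp": [-0.5, 0, -10], "yaw": 0, "gripper": 0}]}}

```text
t: 52.85
ee_pos: [0.6344, -0.0091, 0.054]
tcp_rot: [-0.003, 1.0, 0.0, 0.002]
ft_force: [0.5, -0.4, -1.0]
finger_gap: 0.448
```

```bash
python3 settle.py 7
```

```text
52.85 [634.42  -9.11  53.99] yaw 0.02 tilt [0.19 0.4 ] F [ 0.5 -0.4 -1. ] gap 0.448
53.10 [632.9   -9.    52.71] yaw 0.01 tilt [-0.02  0.41] F [-0.9 -0.2 -2.4] gap 0.449
53.20 [633.2   -9.02  53.03] yaw 0.01 tilt [0.02 0.41] F [-0.3 -0.1 -0.9] gap 0.448
[-0.247  0.841  0.377  1.699 -0.458  0.689  0.374] [ -0.  -57.7   6.9 -12.9  -0.1   0.1   0. ]
```

Emit:
{"op": "carry_out", "data": {"motion": [{"dp": [-0.5, 0, -2.5], "yaw": 0, "gripper": 0}]}}

```text
t: 53.3
ee_pos: [0.6332, -0.0091, 0.0509]
tcp_rot: [-0.004, 1.0, 0.0, 0.001]
ft_force: [-0.5, 0.3, -1.3]
finger_gap: 0.448
```

```bash
python3 settle.py 7
```

```text
53.30 [633.16  -9.08  50.89] yaw 0.01 tilt [0.08 0.4 ] F [-0.5  0.3 -1.3] gap 0.448
53.55 [632.72  -9.    50.57] yaw 0.01 tilt [0.02 0.41] F [ 0.1 -0.5 -0.7] gap 0.453
53.65 [632.74  -9.04  50.59] yaw 0.01 tilt [0.02 0.41] F [-0.3  0.5 -1.3] gap 0.451
[-0.246  0.844  0.374  1.702 -0.46   0.684  0.375] [ -0.  -57.9   6.9 -12.8  -0.1   0.1  -0. ]
```

Emit:
{"op": "carry_out", "data": {"motion": [{"dp": [0, 0, -1], "yaw": 0, "gripper": 0}]}}

```text
t: 53.75
ee_pos: [0.6329, -0.009, 0.0497]
tcp_rot: [-0.004, 1.0, 0.0, 0.0]
ft_force: [-0.6, -1.2, 6.5]
finger_gap: 0.449
```

```bash
python3 settle.py 5
```

```text
53.75 [632.9   -9.01  49.75] yaw 0.01 tilt [0.04 0.41] F [-0.6 -1.2  6.5] gap 0.449
54.00 [632.88  -9.02  49.75] yaw 0.01 tilt [0.04 0.41] F [0.  0.1 0.5] gap 0.448
[-0.246  0.845  0.374  1.702 -0.46   0.682  0.376] [ -0.  -56.9   6.7 -12.5  -0.1   0.   -0. ]
```

Contact at 49.75 mm, as predicted. Release, rise and do the final check.

Emit:
{"op": "carry_out", "data": {"motion": [{"dp": [0, 0, 0], "yaw": 0, "gripper": 0.7}, {"dp": [0, 0, 0], "yaw": 0, "gripper": 0.7}, {"dp": [0, 0, 0], "yaw": 0, "gripper": 0.7}, {"dp": [0, 0, 0], "yaw": 0, "gripper": 0.7}]}}

```text
t: 54.4
ee_pos: [0.633, -0.009, 0.0497]
tcp_rot: [-0.004, 1.0, 0.0, 0.0]
ft_force: [-0.9, 0.2, -0.1]
finger_gap: 0.697
```

```bash
python3 settle.py 4
```

```text
54.40 [633.    -9.04  49.74] yaw 0.01 tilt [0.06 0.41] F [-0.9  0.2 -0.1] gap 0.697
54.60 [633.02  -9.04  49.77] yaw 0.01 tilt [0.06 0.41] F [ 0.5 -0.5 -0.2] gap 0.700
[-0.246  0.845  0.374  1.702 -0.46   0.682  0.376] [ -0.  -57.4   6.8 -12.6  -0.1   0.1  -0. ]
```

Emit:
{"op": "carry_out", "data": {"motion": [{"dp": [0, 0, 25], "yaw": 0, "gripper": 0.7}]}}

```text
t: 54.7
ee_pos: [0.6304, -0.0086, 0.0722]
tcp_rot: [-0.004, 1.0, 0.0, -0.003]
ft_force: [0.1, 0.1, 0.5]
finger_gap: 0.696
```

```bash
python3 settle.py 5
```

```text
54.70 [630.43  -8.65  72.18] yaw 0.01 tilt [-0.3   0.42] F [0.1 0.1 0.5] gap 0.696
54.95 [632.79  -8.88  74.4 ] yaw 0.02 tilt [0.04 0.42] F [-0.4  0.4 -0.6] gap 0.699
[-0.257  0.812  0.393  1.692 -0.444  0.726  0.362] [  0.1 -57.4   7.1 -13.7  -0.1   0.   -0. ]
```

Emit:
{"op": "carry_out", "data": {"motion": [{"dp": [0, 0, 45], "yaw": 0, "gripper": 0.7}]}}

```text
t: 55.05
ee_pos: [0.6278, -0.0079, 0.1137]
tcp_rot: [-0.004, 1.0, 0.0, -0.006]
ft_force: [0.1, 0.6, -0.3]
finger_gap: 0.702
```

```bash
python3 settle.py 6
```

```text
55.05 [627.84  -7.92 113.71] yaw 0.03 tilt [-0.7   0.45] F [ 0.1  0.6 -0.3] gap 0.702
55.30 [632.22  -8.6  118.68] yaw 0.03 tilt [-0.02  0.44] F [ 0.3  0.1 -0.3] gap 0.703
55.35 [631.86  -8.58 118.23] yaw 0.02 tilt [-0.08  0.44] F [ 0.4 -0.5  0.3] gap 0.703
[-0.277  0.756  0.427  1.668 -0.414  0.81   0.337] [  0.1 -56.1   7.2 -15.1  -0.1   0.    0. ]
```

Emit:
{"op": "carry_out", "data": {"motion": [{"dp": [0, 0, 45], "yaw": 0, "gripper": 0.7}, {"dp": [-20, 0, 40], "yaw": 0, "gripper": 0.7}, {"dp": [-30, 0, 30], "yaw": 0, "gripper": 0.7}, {"dp": [-30, 0, 0], "yaw": 0, "gripper": 0.7}]}}

```text
t: 55.75
ee_pos: [0.5485, -0.0079, 0.2283]
tcp_rot: [-0.003, 1.0, 0.001, -0.006]
ft_force: [0.7, -0.1, -0.1]
finger_gap: 0.699
```

```bash
python3 settle.py 6; python3 look.py w22 pad_a:15 sleeve36_mid:36 sleeve52_mid:52 sleeve68_mid:68 sleeve84_mid:84; python3 -c "
from plant import r
import cv2
p,d=r.read_camera('scene'); cv2.imwrite('pics/scene9.png',p)"
```

```text
55.75 [548.54  -7.93 228.31] yaw 0.09 tilt [-0.71  0.35] F [ 0.7 -0.1 -0.1] gap 0.699
56.00 [547.68  -7.09 225.38] yaw 0.12 tilt [-1.04  0.36] F [-0.9 -0.3  0.1] gap 0.699
56.05 [547.98  -7.23 225.28] yaw 0.12 tilt [-1.04  0.34] F [ 0.2 -0.4  0.1] gap 0.700
[-0.367  0.525  0.51   1.786 -0.315  0.931  0.282] [ -0.  -45.1   5.8 -16.4  -0.    0.1   0. ]
t 56.05 ee [548.   -7.2 225.3] jaw yaw 0.1 tilt [-1.04  0.34] gap 0.700
pad_a 0.75 box [312 289  17  34] z 16.3 circ [ 625.3 -167. ] r 22.6 mid [ 614.1 -164.9] d-from-tcp [  77.3 -159.7] bgr [44 52 55]
pad_a 0.73 box [336 168  50  51] z 16.2 circ [632.3  -8.8] r 29.2 mid [631.2  -7.6] d-from-tcp [84.3 -1.5] bgr [49 59 64]
pad_a 0.68 box [336 229  51  37] z 16.1 circ [634.7 -89.9] r 29.3 mid [635.  -84.5] d-from-tcp [ 86.7 -82.7] bgr [50 60 64]
sleeve36_mid 0.68 box [191 291  21  45] z 36.9 circ [ 453.9 -167.4] r 18.8 mid [ 461.3 -168.9] d-from-tcp [ -94.1 -160.2] bgr [ 22 134 145]
sleeve36_mid 0.63 box [241 367  30  19] z 36.7 circ [ 523.7 -263. ] r 18.8 mid [ 523.4 -269. ] d-from-tcp [ -24.3 -255.7] bgr [ 25 152 163]
sleeve36_mid 0.56 box [343 102  49  46] z 52.0 circ [630.3  65.5] r 20.4 mid [630.2  65.4] d-from-tcp [82.3 72.7] bgr [159 163 163]
sleeve52_mid 0.98 box [343 174  49  46] z 67.7 circ [631.8  -9.1] r 20.5 mid [631.7  -9.2] d-from-tcp [83.8 -1.9] bgr [142 147 148]
sleeve52_mid 0.35 box [313 289  19  38] z 16.2 circ [ 626.2 -168. ] r 24.1 mid [ 613.6 -165.7] d-from-tcp [  78.2 -160.8] bgr [44 53 57]
sleeve68_mid 0.76 box [346 244  47  50] z 83.6 circ [636.5 -88.9] r 17.4 mid [644.9 -83.8] d-from-tcp [ 88.6 -81.7] bgr [128 133 134]
sleeve68_mid 0.49 box [336 168  52  47] z 16.2 circ [631.4  -7.8] r 28.5 mid [631.1  -7.3] d-from-tcp [83.5 -0.5] bgr [49 59 65]
sleeve84_mid 0.69 box [326 299  30  42] z 95.6 circ [ 623.  -154.6] r 6.8 mid [ 621.9 -151.8] d-from-tcp [  75.  -147.3] bgr [86 90 91]
```

View pics/w22.png

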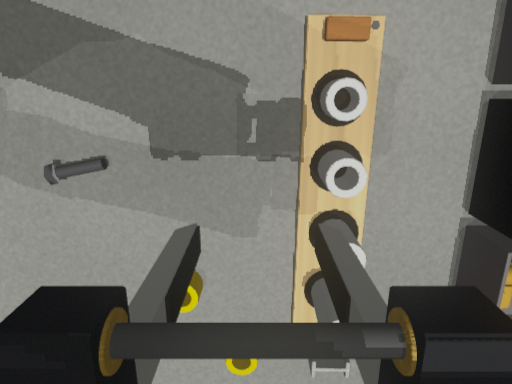

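View pics/scene9.png

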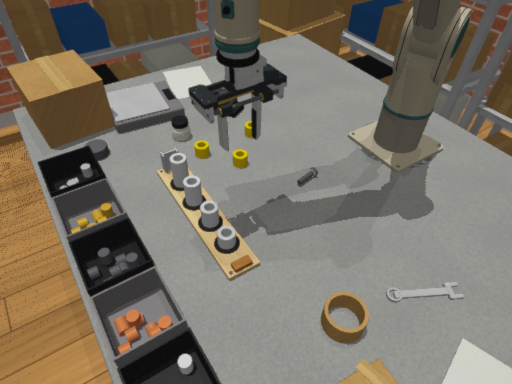

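The scene picture shows all four upright in a falling row from the post: 84 at (179,170), 68 at (193,192), 52 at (210,215) and 36 at (227,238). I'll cross-check centring with the scene camera, then hand in.

Run:
```python
from plant import r
from h import *
p,d=r.read_camera('scene'); P=cloud(cam(r,'scene'),d)*1e3
for h,(x,y) in {84:(632.7,-168.3),68:(635,-90.2),52:(632.9,-8.7),36:(631.1,66.2)}.items():
    x+=0;y+=2
    q=P[(abs(P[...,2]-(h+15+1.0))<3.5)&(np.hypot(P[...,0]-x,P[...,1]-y)<30)]
    c,_=cv2.minEnclosingCircle(q[:,:2].astype(np.float32)); print(h,len(q),np.round(c,1),'mid',np.round((q.min(0)+q.max(0))[:2]/2,1),'z %.1f'%np.median(q[:,2]),'pad+2:',(x,round(y,1)))
s=r.get_state(); print(s['t'],np.abs(s['joint_vel']).max(),s['ft_force'])
```

```text
84 98 [ 632.2 -166.3] mid [ 632.2 -166.7] z 98.5 pad+2: (632.7, -166.3)
68 112 [634.7 -89.3] mid [634.  -89.4] z 82.4 pad+2: (635, -88.2)
52 126 [632.5  -7.3] mid [632.7  -7.8] z 66.6 pad+2: (632.9, -6.7)
36 147 [632.2  67.2] mid [631.2  66.8] z 50.5 pad+2: (631.1, 68.2)
56.45 0.004469433992325334 [ 0.24575745 -0.4676902   0.07133721]
```

All four are within about 1 mm of their pads in both cameras, with tops at the expected heights. Handing in.

```bash
python3 -c "
from plant import r
print(r.job_done(), r.get_state()['t'])"
```

```text
the job is handed in; nothing more can be done
the job is handed in; nothing more can be done
```

All four aluminium sleeves stand upright on the board in order of height: 84 mm on the pad next to the post, then 68, 52 and 36 mm at the far end. I handed the job in at about 56 s of the 112 s allowed. The system reported no verdict.

- **Centring:** in the last checks the wrist and scene cameras put each sleeve within about 1–1.5 mm of its pad centre. The tops read within about 2 mm of the expected 99, 83, 67 and 51 mm.
- **Handling:** no sleeve was knocked over. Setting-down contact forces were at most about 10 N, and the gripper was clear of everything at hand-in.
- **Look-alikes:** I left the three yellow sleeves where they were.

**Checks that disagreed:**
- The network sometimes labelled pads, the post and the yellow sleeves as sleeves. I sorted these out by height and colour.
- In the last wrist picture the fingers hid much of the 84 and 68, so its fits for those two were unreliable. Their centring rests on the earlier wrist views taken just after placing and on the final scene-camera check.
- The fixed cameras differ by about 2–4 mm from the wrist camera in y, within their calibration.
- Fast chained moves tilted the tool by up to about 2°, so I corrected that before each placing.

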